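# Grease filters from the soak bin to the drying rack

## Task

Lift the lid off the deep soak bin and put it aside, take every grease filter panel out of the bin by raising its tabbed end and drawing it out slanting from under the lip, and lay each one flat in its own place on the drying rack, tab up and at the end away from the clamp fingers. When all of them lie there, press the rack's clamp lever down until it snaps over and stays down, and put the lid back on the empty bin so that it sits flush. Leave the mug, the garlic and the bowl alone.

Things in the scene. Friction and masses are not known exactly. Their poses are not given: they have to be found in the camera images.
- filter1_mid (a point): Grease filter panel 1 (may be absent): flat rigid aluminium-framed mesh slab, 100 x 50 x 8 mm, 0.12 kg, all alike, with a pull tab standing up from its upper face near one end. The point is the slab's centre, half-way through its thickness. x runs along the 100 mm length towards the tab end, y across, z out of the tabbed face.
- filter1_tab (a point): Grip point on the pull tab of panel 1: a flat upright tab, 6 mm thick (panel's y), 24 mm long (panel's x), rising 42 mm above the upper face. The point lies 35 mm from the panel's centre towards the tab end, 28 mm above the upper face, 14 mm below the tab's top. Axes as the panel's.
- filter2_mid (a point): Grease filter panel 2 (may be absent): flat rigid aluminium-framed mesh slab, 100 x 50 x 8 mm, 0.12 kg, all alike, with a pull tab standing up from its upper face near one end. The point is the slab's centre, half-way through its thickness. x runs along the 100 mm length towards the tab end, y across, z out of the tabbed face.
- filter2_tab (a point): Grip point on the pull tab of panel 2: a flat upright tab, 6 mm thick (panel's y), 24 mm long (panel's x), rising 42 mm above the upper face. The point lies 35 mm from the panel's centre towards the tab end, 28 mm above the upper face, 14 mm below the tab's top. Axes as the panel's.
- filter3_mid (a point): Grease filter panel 3 (may be absent): flat rigid aluminium-framed mesh slab, 100 x 50 x 8 mm, 0.12 kg, all alike, with a pull tab standing up from its upper face near one end. The point is the slab's centre, half-way through its thickness. x runs along the 100 mm length towards the tab end, y across, z out of the tabbed face.
- filter3_tab (a point): Grip point on the pull tab of panel 3: a flat upright tab, 6 mm thick (panel's y), 24 mm long (panel's x), rising 42 mm above the upper face. The point lies 35 mm from the panel's centre towards the tab end, 28 mm above the upper face, 14 mm below the tab's top. Axes as the panel's.
- bin: Fixed grey soak bin, 122 (x) x 190 (y) x 86 mm high; origin: centre of its underside, z up. Three deep bays centred at y = -62, 0, 62 mm, each 114 (x) x 58 mm (y) inside, floor 6 mm up, walls 4 mm. A 4 mm lip level with the rim covers all bays from the -x wall to x = -37 mm; the mouth left, x = -37 to 57 mm, is shorter than a panel. Panels lie flat on the floor, tab at the +x end.
- rack_bed (a point): Fixed drying rack; the point is the centre of its wire bed, on its upper surface, 12 mm above the worktop, z up. Three places centred at y = -62, 0, 62 mm, each 112 (x) x 57 mm (y) between ridges 8 mm high. Along the -x end stand three wire clamp fingers, 26 mm tall, hinged 14 mm above the bed; as the clamp closes they swing over the panels' -x ends. Tabs belong at the +x end.
- lever (a joint): Angle of the rack's clamp lever, rad: 0 = raised (sprung to this), 0.70 = right down, level. Over-centre: pressing takes up to about 9 N at the pad; past about 0.55 it snaps to 0.70 and stays; let go sooner, it springs back up. The clamp fingers are geared to it. It turns about the rack's y axis on a hinge 80 mm from the pad, at x = -50, y = -117, z = 15 mm from the bed point.
- lever_pad (a point): Centre of the upper face of the black press pad (32 x 26 mm) at the end of the clamp lever, beside the rack at its y = -117 mm. Raised it stands about 72 mm above the bed point at x = 7 mm in the rack's frame; when pressed it moves 50 mm down and 23 mm towards the rack's +x, to about 22 mm above the bed point.
- lid_grip (a point): Middle of the black bar handle of the bin's loose grey lid: bar 56 mm long (lid's x), 10 mm thick (lid's y), reaching 14 mm above and, down to the lid, 16 mm below the point. The lid is a plate 124 (x) x 192 (y) x 5 mm, 0.2 kg; a boss under it, 3 mm deep, 84 x 170 mm, centred at x = +10 mm, drops into the bin's mouth with 5 mm play. Lid on: axes as the bin's, point 107 mm above the bin's origin.
- hob_spot (a point): A clear level spot on the cold hob between its two left burners, right of the worktop: a good place to put the lid aside, its long side across (along world y). The point lies on the hob's surface, 4 mm above the worktop; about 150 mm (x) x 210 mm (y) is free around it.
- mug: Bystander: speckled mug, 90 mm wide, 100 mm high, at the back of the worktop; origin at the centre of its underside.
- garlic: Bystander: garlic bulb, 60 mm, at the back of the worktop; origin at its underside.
- salt_bowl: Bystander: small white bowl, 88 mm wide, 45 mm high, at the back of the worktop; origin at the centre of its underside.

How it is judged:
On the way, in this order (a step that is already met when the one before it is completed fails the run):
1. every filter panel lies flat in a place of the drying rack, tab up and away from the clamp fingers (x of filter1_mid in the frame of rack_bed between -0.012 and 0.012 m and z of filter1_mid in the frame of rack_bed between 0 and 0.008 m and angle between each of filter1_mid, filter2_mid, filter3_mid's own z axis and vertical below 0.1 rad and x of each of filter1_tab, filter2_tab, filter3_tab in the frame of rack_bed above 0.02 m and (y of filter1_mid in the frame of rack_bed between -0.072 and -0.052 m or y of filter1_mid in the frame of rack_bed between -0.01 and 0.01 m or y of filter1_mid in the frame of rack_bed between 0.052 and 0.072 m) and x of filter2_mid in the frame of rack_bed between -0.012 and 0.012 m and z of filter2_mid in the frame of rack_bed between 0 and 0.008 m and (y of filter2_mid in the frame of rack_bed between -0.072 and -0.052 m or y of filter2_mid in the frame of rack_bed between -0.01 and 0.01 m or y of filter2_mid in the frame of rack_bed between 0.052 and 0.072 m) and x of filter3_mid in the frame of rack_bed between -0.012 and 0.012 m and z of filter3_mid in the frame of rack_bed between 0 and 0.008 m and (y of filter3_mid in the frame of rack_bed between -0.072 and -0.052 m or y of filter3_mid in the frame of rack_bed between -0.01 and 0.01 m or y of filter3_mid in the frame of rack_bed between 0.052 and 0.072 m)), for 0.2 s.
2. the clamp lever is pressed down and snapped over (value of joint lever above 0.65 rad), for 0.3 s.
At the end, for the whole second after the job is handed in: Every panel rests flat (within 0.1 rad) on the rack's bed in one of its places (centre within 10 mm across, 12 mm along), tab up at the +x end; the lever stays down (above 0.65 rad); the lid sits level on the bin, boss in the mouth (handle within 9 mm along, 10 mm across, 2.5 mm in height) (all of step 1 and x of lid_grip in the frame of bin between -0.009 and 0.009 m and y of lid_grip in the frame of bin between -0.01 and 0.01 m and z of lid_grip in the frame of bin between 0.1 and 0.1095 m and angle between lid_grip's own z axis and vertical below 0.05 rad and value of joint lever above 0.65 rad and linear speed of each of filter1, filter2, filter3, lid below 0.02 m/s); the robot touches nothing.
It fails at once if the mug, the garlic or the bowl is pushed more than 40 mm aside (distance of any of mug, garlic, salt_bowl from where it was at the start of the episode above 0.04 m).
Of filter1, filter2, filter3 only 2 to 3 are there at a start; the rules pass over those that are not, and their reading is None.
At some moment in a run one of filter1, filter2, filter3, lid may be knocked a few centimetres aside while the robot is not near it.
It also fails if it takes over 200 s, if anything falls off the work surface, if the arm or the gripper's body presses on something with over 40 N, if the wrist force passes 120 N, or if a joint passes its speed limit or range.

## Robot

A 7-joint arm with a two-finger parallel gripper is mounted at the origin on a cart in front of the work surface, level with it; the furniture and walls round the work are solid. World frame = base frame: x ahead of the robot, y to its left, z up, the work surface at z = 0. Lengths are in m, angles in rad, forces in N, time in s.
With the tool pointing down it reaches from about 0.4 to 0.875 m from the base axis. Payload 19.3 kg.
Tool frame: the origin (TCP) lies midway between the tips of the shut fingers; the grasp point (between the pads) lies 19 mm behind it (bot.pinch_z is the distance from the TCP to the grasp point, in m); z points along the fingers, y is the line along which they close (so a half turn about z gives the same grasp; the last joint's range is limited). The gripper opens to 85 mm and grips with 20 to 120 N. Pads are 22 mm wide; open, the fingers measure 114 mm over their backs; the gripper's body (76 mm by 85 mm) begins 54 mm behind the grasp point. The pads swing forward as they close: fully open they stand 13 mm farther back than shut.
Start: joints at [1.106, 0.521, -0.036, 1.599, 0.021, 1.021, -0.113], TCP at [0.24, -0.577, 0.206] pointing down, gripper open.
Joint ranges: [-2.91, 2.91], [-0.3, 2.13], [-1.5, 1.42], [0.17, 2.43], [-1.26, 4.41], [0.16, 1.93], [-2.52, 2.52]. Speed limits (rad/s): [1.89, 1.89, 2.39, 2.39, 3.01, 3.01, 3.01].

## Interface

Orientations are given as [roll, pitch, yaw] about the fixed x, y, z axes, in that order (R = Rz(yaw) Ry(pitch) Rx(roll)).
In Python, from workcell import observe, viewer, bot gives the robot as it stands. The module is installed in compiled form; this text tells all that it offers.
- The arm moves only by the tool play_rows, never from a script. Its argument "motion" is a list of rows, each a list of 7 numbers: the shift along the tool's x, y, z in cm, then the turn, a rotation vector about the tool's x, y, z in rad, then the opening, from -1 (shut) to 1 (fully open), so that 0 is half open. A call has exactly 5 rows; each row is the pose to reach, as a shift and turn from the pose commanded when the call began, along the tool's axes at that moment; what a row does not reach only later rows make up. A row lasts 1/10 s, in which the tool goes at most 50 mm and 8.59 degrees, less where a joint would pass 70% of its speed; a pose out of reach is approached as far as the arm can. A call with a gripper value outside its range is refused whole. The fingers move at their own pace and stop on an object; "squeeze" is the grip in N (left out, the last holds). Time passes only in rows, so rows that repeat a pose let the fingers close, or fill a call up. It gives the time, the measured TCP pose, the force, the opening and the grip force at its end, in the units of the state.
- observe(): the state, without advancing time (a new reading comes with each control period).
- viewer.grab_frame(name): name is "scene" or "side" or "wrist"; returns (picture, depth): 384x512x3 uint8, red, green, blue; 384x512 float32, m along the optical axis (not along the pixel's ray), 0 where there is no reading.
- viewer.camera_info(name): a dict with "fx", "fy", "cx", "cy" (pixels), "k1" (the pictures are not rectified: a ray, as slopes to the right and down, at radius r is drawn at 1 + k1 r^2 times it, then the intrinsics apply), "R" (3x3) and "t" (3): a world point X has camera coordinates R X + t. Camera axes: x right, y down, z forward; pixel columns grow to the right and rows downward; lengths in m; the calibration is good to about 2 mm. A picture is of the moment at which its call begins: read the wrist's pose just before it. camera_info takes no time and is no camera call; for the wrist camera it gives the pose at the moment of the call.
- bot.job_done(): hands the job in; it is judged then, once.
The state is a dict: "clock": time; "qpos": joint angles; "qd": joint speeds; "joint_efforts": joint torques, N m; "position": TCP position; "tool_rot": TCP orientation; "force": force on the tool from outside, world axes, zero at the start; "moment": the same for the moment, N m; "grip_width": finger opening in m; "finger_force": force on a finger pad.
Only numpy, scipy, OpenCV 4.12 (cv2) and the standard library are available. Lean on these libraries where they do the work, as an engineer would, in place of code of your own. Each camera call takes 0.05 s, during which the arm holds its last target. There are 200 camera calls.

## Working session

There is one attempt and no reset: what is moved stays moved. The work goes in short steps, Python scripts to look and compute and a tool call to move; the robot and the scene stay as the last step left them, time stands still between calls to the robot, and variables do not carry over. Pictures are saved under pics/ and viewed, at most 14 in all, crops included, and the job is handed in when it is done.

Besides the shell and the picture viewer there is one more tool, called after "Emit:" by a JSON object that holds its "op" and its "data". play_rows: Moves the arm, as the interface text tells. Its arguments: {"type":"object","properties":{"motion":{"type":"array"},"squeeze":{"type":"number"}},"required":["motion"]}

```bash
mkdir -p pics; cat > h.py <<'E'
import numpy as np, cv2
from workcell import observe, viewer, bot
from scipy.spatial.transform import Rotation as Rn
def cloud(name):
    ci=viewer.camera_info(name); im,d=viewer.grab_frame(name)
    v,u=np.mgrid[0:384,0:512]
    K=np.array([[ci['fx'],0,ci['cx']],[0,ci['fy'],ci['cy']],[0,0,1.]])
    p=cv2.undistortPoints(np.stack([u,v],-1).reshape(-1,1,2).astype(np.float64),K,np.array([ci['k1'],0,0,0.])).reshape(384,512,2)
    X=np.dstack([p[...,0]*d,p[...,1]*d,d])
    W=(X-np.array(ci['t']))@np.array(ci['R'])
    W[d<=0]=np.nan
    return im,d,W
def save(fn,im,s=1.5):
    cv2.imwrite('pics/'+fn,cv2.resize(im[...,::-1],None,fx=s,fy=s,interpolation=cv2.INTER_CUBIC))
def tool():
    s=observe(); return np.array(s['position']),Rn.from_euler('xyz',s['tool_rot']),s
def rel(goal,rpy):
    p,R,s=tool(); G=Rn.from_euler('xyz',rpy)
    return np.round(R.inv().apply(np.array(goal)-p)*100,2),np.round((R.inv()*G).as_rotvec(),3)
E
python3 - <<'E'
from h import *
s=observe(); print(s)
for n in ['scene','side']:
    im,d,W=cloud(n); save(n+'0.png',im); np.savez('pics/%s0.npz'%n,im=im,W=W)
    ci=viewer.camera_info(n); print(n,-np.array(ci['R']).T@ci['t'])
E
```

```text
{'clock': 0.0, 'qpos': array([ 1.10581039,  0.52205737, -0.03631163,  1.59999384,  0.02119466,
        1.02111181, -0.11283905]), 'qd': array([-0.00114293,  0.00140796, -0.00270525, -0.00037015,  0.00034048,
       -0.00139584, -0.00082753]), 'joint_efforts': array([-7.36661023e-04, -9.27115417e+01,  1.97961934e+00, -3.69932735e+01,
        1.78213004e-02,  8.18520872e-03, -5.41916472e-05]), 'position': array([ 0.24019531, -0.57660031,  0.20520399]), 'tool_rot': array([-3.14041039e+00,  8.83079630e-05,  3.94720242e-01]), 'force': array([0.23618354, 0.0736158 , 0.00680139]), 'moment': array([-0.03840604,  0.02032328,  0.02598343]), 'finger_force': 0.0, 'grip_width': 0.08551395207030567}
scene [ 0.04433834 -0.38804266  0.54021311]
side [-0.02620861  0.13112406  0.92122011]
```

View pics/scene0.png

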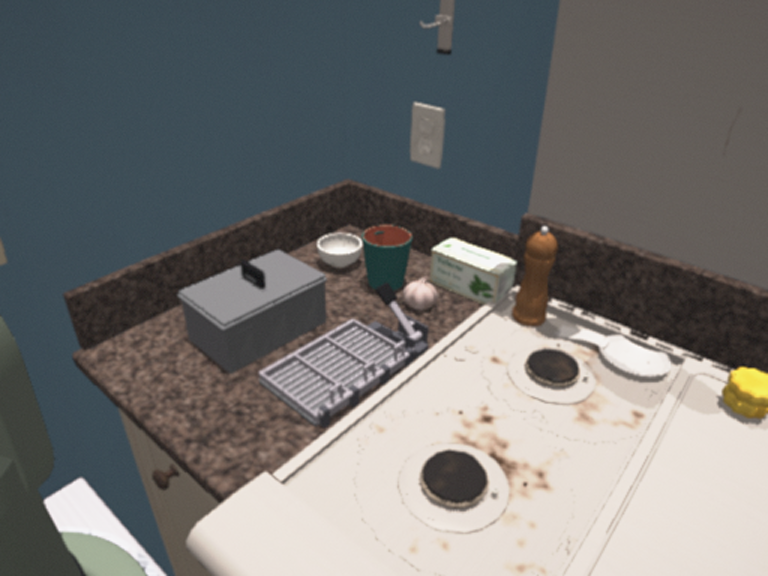

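View pics/side0.png

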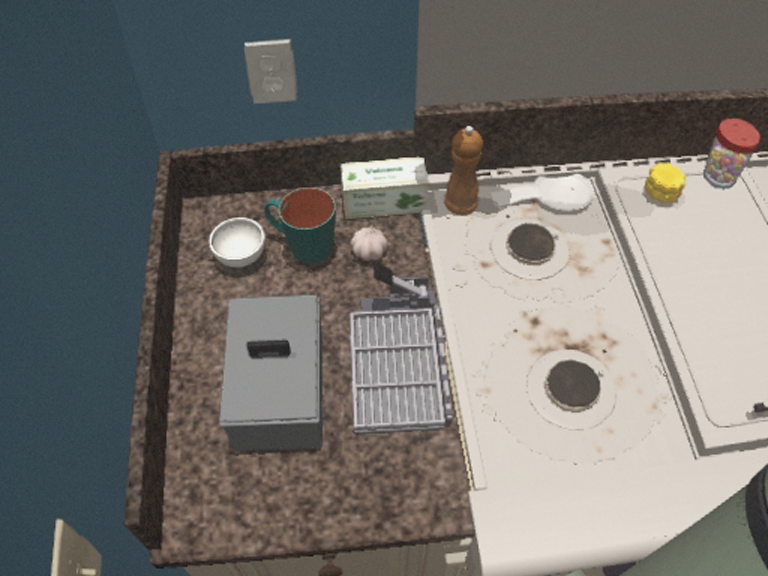

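The side view shows the bin with its lid on (handle at about (268,348)) and the rack to its right. The rack's fingers are on the hob side and the lever at the far end (pad at about (382,272)), so rack +x is roughly world +y and rack y is roughly −world x.

```bash
python3 - <<'E'
from h import *
for n in ['scene','side']:
    z=np.load('pics/%s0.npz'%n); W=z['W']; im=z['im']; P=W.reshape(-1,3); C=im.reshape(-1,3).astype(float)
    ok=np.isfinite(P).all(1)
    def rep(name,m):
        q=P[m&ok]; 
        r=cv2.minAreaRect((q[:,:2]*1000).astype(np.float32)); print(n,name,len(q),'rect',np.round(r[0],1),np.round(r[1],1),round(r[2],2),'med',np.round(np.median(q,0),4))
    box=(P[:,1]>-.5)&(P[:,1]<.35)&(P[:,0]>.3)&(P[:,0]<1.0)
    # work-surface histogram
    h,e=np.histogram(P[ok&box][:,2],bins=np.arange(-.02,.15,.004)); print([(round(a,3),b) for a,b in zip(e,h) if b>150])
    # pixel probes
    def px(u,v,r=1):
        u=int(u/1.5);v=int(v/1.5); return np.round(np.nanmedian(W[v-r:v+r+1,u-r:u+r+1].reshape(-1,3),0),4)
    pts={'scene':dict(handle=(255,274),lid=(230,300),lidL=(185,293),lidN=(228,322),lidF=(285,258),lidR=(323,280),pad=(385,293),bed1=(300,385),garlic=(420,295)),
     'side':dict(handle=(268,348),lid=(270,380),c1=(231,300),c2=(317,300),c3=(226,415),c4=(316,415),pad=(382,272),r1=(353,315),r2=(431,313),r3=(357,426),r4=(441,424),bedc=(396,369),hob=(520,315),table=(330,480))}[n]
    for k,(u,v) in pts.items(): print(n,k,px(u,v))
    lid=box&(P[:,2]>.075)&(P[:,2]<.1)&(P[:,1]>-.25)
    rep('lidplane',lid&(np.abs(P[:,2]-.0905)<.012))
E
```

```text
[(np.float64(-0.004), np.int64(8343)), (np.float64(0.0), np.int64(21582)), (np.float64(0.004), np.int64(7336)), (np.float64(0.008), np.int64(3132)), (np.float64(0.012), np.int64(1793)), (np.float64(0.016), np.int64(1799)), (np.float64(0.02), np.int64(1540)), (np.float64(0.024), np.int64(1964)), (np.float64(0.028), np.int64(10309)), (np.float64(0.032), np.int64(3818)), (np.float64(0.036), np.int64(749)), (np.float64(0.04), np.int64(816)), (np.float64(0.044), np.int64(675)), (np.float64(0.048), np.int64(707)), (np.float64(0.052), np.int64(711)), (np.float64(0.056), np.int64(697)), (np.float64(0.06), np.int64(708)), (np.float64(0.064), np.int64(734)), (np.float64(0.068), np.int64(1244)), (np.float64(0.072), np.int64(707)), (np.float64(0.076), np.int64(882)), (np.float64(0.08), np.int64(744)), (np.float64(0.084), np.int64(722)), (np.float64(0.088), np.int64(2558)), (np.float64(0.092), np.int64(509)), (np.float64(0.096), np.int64(572)), (np.float64(0.1), np.int64(674)), (np.float64(0.104), np.int64(428)), (np.float64(0.108), np.int64(415)), (np.float64(0.112), np.int64(408)), (np.float64(
[... 1926 characters left out ...]
t64(431)), (np.float64(0.132), np.int64(445)), (np.float64(0.136), np.int64(436)), (np.float64(0.14), np.int64(487)), (np.float64(0.144), np.int64(1135))]
side handle [0.4839 0.2304 0.1145]
side lid [0.4494 0.2306 0.091 ]
side c1 [0.5841 0.283  0.0892]
side c2 [0.5735 0.1627 0.0851]
side c3 [0.4057 0.2893 0.0906]
side c4 [0.3943 0.175  0.0884]
side pad [0.6106 0.0672 0.0883]
side r1 [0.5897 0.1132 0.0175]
side r2 [ 0.58   -0.0031  0.0176]
side r3 [0.406  0.1233 0.0182]
side r4 [0.3997 0.0087 0.0127]
side bedc [0.4926 0.0593 0.0093]
side hob [ 0.5688 -0.1391  0.0036]
side table [3.399e-01 1.661e-01 3.000e-04]
side lidplane 7697 rect [643.9  51.9] [599.6 519.1] 89.58 med [0.5292 0.2089 0.0902]
```

```bash
cat >> h.py <<'E'
def rect(q):
    r=cv2.minAreaRect((q[:,:2]*1000).astype(np.float32)); return np.round(r[0],1),np.round(r[1],1),round(r[2],2)
E
python3 - <<'E'
from h import *
for n in ['scene','side']:
    z=np.load('pics/%s0.npz'%n); P=z['W'].reshape(-1,3); P=P[np.isfinite(P).all(1)]
    x,y,h=P.T
    q=P[(x>.36)&(x<.63)&(y>.13)&(y<.33)&(abs(h-.0905)<.005)]; print(n,'lid',rect(q),np.median(q[:,2]),np.polyfit(q[:,0],q[:,2],1))
    q=P[(x>.36)&(x<.63)&(y>.13)&(y<.33)&(h>.111)&(h<.13)]; print(n,'handle',rect(q),np.percentile(q[:,2],95))
    q=P[(x>.36)&(x<.598)&(y>-.03)&(y<.135)&(h>.0135)&(h<.026)]; print(n,'rack',rect(q),len(q))
    q=P[(x>.55)&(x<.68)&(y>-.03)&(y<.12)&(h>.07)&(h<.1)]; print(n,'pad',rect(q),np.percentile(q[:,2],[50,95]))
    q=P[(x>.55)&(x<.68)&(y>-.03)&(y<.12)&(h>.015)&(h<.07)]; print(n,'lever',rect(q))
E
python3 - <<'E'
import numpy as np,cv2
z=np.load('pics/side0.npz'); im=z['im'][170:300,215:305]
cv2.imwrite('pics/rackcrop.png',cv2.resize(im[...,::-1],None,fx=4.5,fy=4.5,interpolation=cv2.INTER_CUBIC))
E
```

```text
scene lid (array([486.6, 229.6]), array([128.4, 195.8]), 86.42) 0.08947620067402795 [0.00130685 0.08880645]
scene handle (array([486.9, 228.7]), array([54. , 10.4]), 87.82) 0.12024765892539023
scene rack (array([481.8,  49.6]), array([231.6, 157.1]), 0.29) 810
scene pad (array([612.3,  64.1]), array([25.9, 26.5]), 84.42) [0.08169029 0.09058954]
scene lever (array([592.3,  50.2]), array([ 84.4, 136.9]), 0.04)
side lid (array([486.5, 229.5]), array([127.4, 198.1]), 86.46) 0.09018221456231905 [-0.00345925  0.09181868]
side handle (array([487.5, 230.2]), array([55.2, 11.7]), 87.78) 0.12119754053605053
side rack (array([479.8,  48.9]), array([236.1, 157.4]), 0.03) 1276
side pad (array([612.4,  64.7]), array([26.2, 27. ]), 84.24) [0.08468273 0.09173073]
side lever (array([607.5,  45.1]), array([114.6, 147.4]), 0.12)
```

View pics/rackcrop.png

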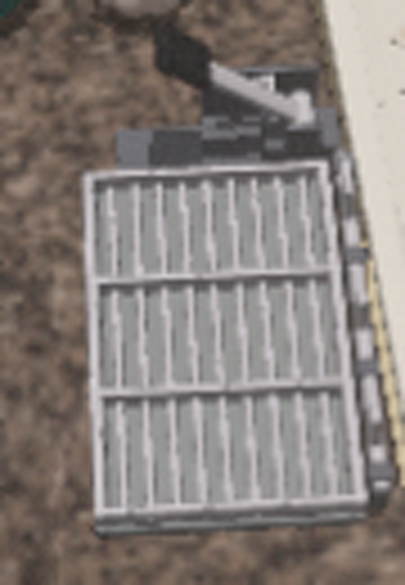

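```bash
cat >> h.py <<'E'
def pixplane(ci,uv,z):
    K=np.array([[ci['fx'],0,ci['cx']],[0,ci['fy'],ci['cy']],[0,0,1.]])
    p=cv2.undistortPoints(np.array(uv,float).reshape(-1,1,2),K,np.array([ci['k1'],0,0,0.])).reshape(-1,2)
    R=np.array(ci['R']);t=np.array(ci['t']); c=-R.T@t
    d=np.c_[p,np.ones(len(p))]@R
    return c+d*((z-c[2])/d[:,2])[:,None]
E
python3 - <<'E'
from h import *
ci=viewer.camera_info('side')
uv=lambda L:[(215+(a+.5)/4.5-.5,170+(b+.5)/4.5-.5) for a,b in L]
# outer ridge line centres: TL,TR,BR,BL + mid ridge ends
L=[(90,177),(324,167),(363,505),(102,515),(97,283),(333,272),(101,394),(347,383)]
print(np.round(pixplane(ci,uv(L),.020),4))
print(np.round(pixplane(ci,uv([(180,45),(160,40),(208,68),(160,72),(305,105)]),.084),4))
for n in ['scene','side']:
    z=np.load('pics/%s0.npz'%n); P=z['W'].reshape(-1,3); P=P[np.isfinite(P).all(1)]
    x,y,h=P.T
    q=P[(x>.385)&(x<.595)&(y>.0)&(y<.13)&(h>.016)&(h<.03)]; print(n,'rack',rect(q),len(q))
E
```

```text
[[ 0.5896  0.1138  0.02  ]
 [ 0.5819 -0.0028  0.02  ]
 [ 0.3963  0.0071  0.02  ]
 [ 0.4051  0.1248  0.02  ]
 [ 0.5276  0.1159  0.02  ]
 [ 0.5205  0.002   0.02  ]
 [ 0.4669  0.1195  0.02  ]
 [ 0.4594  0.0047  0.02  ]]
[[0.6177 0.0651 0.084 ]
 [0.6219 0.0743 0.084 ]
 [0.6022 0.0533 0.084 ]
 [0.6026 0.0764 0.084 ]
 [0.5751 0.0103 0.084 ]]
scene rack (array([496. ,  59.7]), array([128.9, 191.1]), 86.76) 456
side rack (array([497.,  62.]), array([126.8, 195.3]), 88.83) 779
```

```bash
python3 - <<'E'
from h import *
print(rel([.5,-.25,.27],[np.pi,0,.9]))
print(rel([.487,.2295,.20],[np.pi,0,1.508]))
ci=viewer.camera_info('side')
print(pixplane(ci,[(531/1.5,243/1.5),(574/1.5,385/1.5),(556/1.5,314/1.5),(452/1.5,340/1.5)],.006))
E
```

```text
(array([ 36.54, -20.17,  -6.45]), array([-0.001, -0.   , -0.505]))
(array([ 53.78, -64.93,   0.59]), array([-1.000e-03, -0.000e+00, -1.113e+00]))
[[ 0.7035962  -0.18991344  0.006     ]
 [ 0.43787794 -0.19110484  0.006     ]
 [ 0.56130384 -0.19547824  0.006     ]
 [ 0.53437886 -0.02939148  0.006     ]]
```

Emit:
{"op": "play_rows", "data": {"motion": [[8, -4, -3, 0, 0, -0.1, 1], [16, -8, -6, 0, 0, -0.2, 1], [24, -12, -6.5, 0, 0, -0.3, 1], [31, -16, -6.5, 0, 0, -0.4, 1], [36.5, -20, -6.5, 0, 0, -0.5, 1]], "squeeze": 60}}

```text
clock: 0.6
position: [0.3972, -0.3883, 0.2572]
tool_rot: [3.141, 0.0, 0.899]
force: [1.1, -0.2, 0.1]
grip_width: 0.0852
finger_force: 0.0
```

```bash
python3 - <<'E'
from h import *
print(tool()[0],rel([.52,-.05,.25],[np.pi,0,1.3]))
print(rel([.487,.2295,.18],[np.pi,0,1.508]))
E
```

```text
[ 0.3971723  -0.38832312  0.25719516] (array([ 34.12, -11.45,   0.71]), array([ 0.   ,  0.   , -0.401]))
(array([ 53.94, -31.43,   7.7 ]), array([ 0.   ,  0.   , -0.609]))
```

Emit:
{"op": "play_rows", "data": {"motion": [[7, -2, 0, 0, 0, -0.1, 1], [14, -4, 0, 0, 0, -0.2, 1], [21, -6.5, 0, 0, 0, -0.3, 1], [28, -9, 0, 0, 0, -0.4, 1], [34, -11.5, 0, 0, 0, -0.4, 1]]}}

```text
clock: 1.1
position: [0.4852, -0.1545, 0.2568]
tool_rot: [-3.142, 0.0, 1.298]
force: [1.1, -0.6, 0.8]
grip_width: 0.0851
finger_force: 0.0
```

```bash
python3 - <<'E'
from h import *
print(tool()[0],tool()[2]['tool_rot'],rel([.487,.2295,.18],[np.pi,0,1.508]))
E
```

```text
[ 0.485172   -0.1544956   0.25675982] [-3.14155395e+00  1.11517113e-05  1.29847389e+00] (array([ 37.03, -10.15,   7.68]), array([-0.  ,  0.  , -0.21]))
```

Emit:
{"op": "play_rows", "data": {"motion": [[5, -1, 0, 0, 0, -0.1, 1], [10, -2.5, 0, 0, 0, -0.21, 1], [15, -4, 0, 0, 0, -0.21, 1], [20, -5.5, 0, 0, 0, -0.21, 1], [24, -6.5, 0, 0, 0, -0.21, 1]]}}

```text
clock: 1.6
position: [0.4872, 0.0941, 0.2568]
tool_rot: [3.142, 0.0, 1.505]
force: [0.8, 0.0, 0.0]
grip_width: 0.0856
finger_force: 0.0
```

```bash
python3 - <<'E'
from h import *
print(tool()[0],tool()[2]['tool_rot'],rel([.487,.2295,.18],[np.pi,0,1.508]))
im,d,W=cloud('wrist'); save('w1.png',im)
P=W.reshape(-1,3); P=P[np.isfinite(P).all(1)]; x,y,h=P.T
q=P[(x>.36)&(x<.63)&(y>.13)&(y<.33)&(h>.111)&(h<.13)]; print('handle',len(q),rect(q) if len(q) else 0)
q=P[(x>.38)&(x<.61)&(y>-.02)&(y<.14)&(h>.016)&(h<.025)];print('rack',len(q),rect(q) if len(q) else 0)
E
```

```text
[0.48721004 0.09411103 0.25684035] [3.14157153e+00 2.02056692e-04 1.50462946e+00] (array([13.51, -0.92,  7.68]), array([ 0.   ,  0.   , -0.003]))
handle 633 (array([490.2, 227.5]), array([49.8,  9.9]), 87.26)
rack 2468 (array([507.9,  50.7]), array([145.5, 209.7]), 87.08)
```

View pics/w1.png

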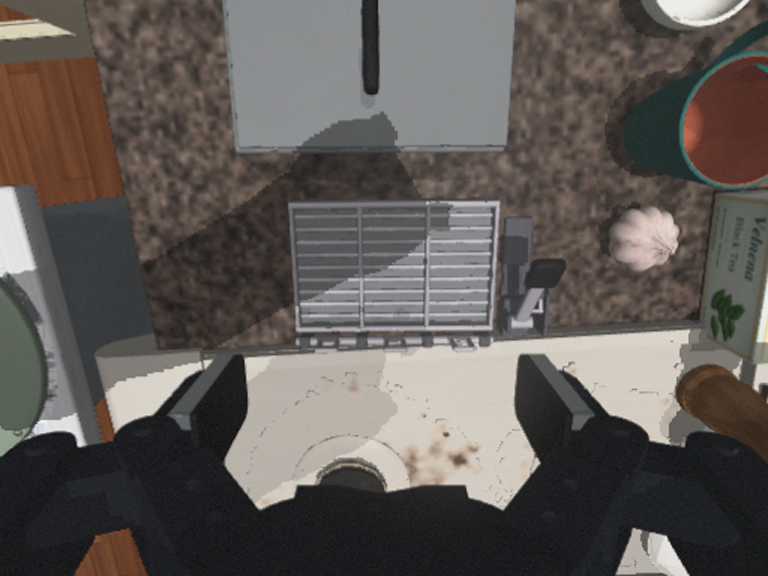

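The wrist view shows the rack square-on: ridge corners at (291,206), (497,203), (494,328) and (298,331), and the lid's handle from (371,0) to (371,92).

```bash
python3 - <<'E'
from h import *
ci=viewer.camera_info('wrist')
L=[(292,206),(496,204),(492,328),(299,331),(360,206),(365,331),(428,205),(428,331)]
q=pixplane(ci,[(a/1.5,b/1.5) for a,b in L],.020); print(np.round(q,4)); print(q[:4].mean(0))
for a,b in [(3,0),(2,1),(5,4),(7,6)]: print(np.degrees(np.arctan2(*(q[b]-q[a])[1::-1])))
print(np.degrees(np.arctan2(*(q[1]-q[0])[1::-1])),np.degrees(np.arctan2(*(q[2]-q[3])[1::-1])))
p=pixplane(ci,[(545/1.5,273/1.5)],.084);print('pad',p)
print(pixplane(ci,[(370/1.5,94/1.5)],.121))
E
```

```text
[[0.4107 0.1329 0.02  ]
 [0.5926 0.1241 0.02  ]
 [0.59   0.006  0.02  ]
 [0.4043 0.0138 0.02  ]
 [0.4713 0.1294 0.02  ]
 [0.4678 0.0101 0.02  ]
 [0.532  0.1267 0.02  ]
 [0.5284 0.0065 0.02  ]]
[0.49940451 0.06920132 0.02      ]
86.93524087285644
88.72613503861594
88.30851489913385
88.29489423860484
-2.759025526338705 -2.3913508191557753
pad [[0.61561449 0.07535383 0.084     ]]
[[0.48748037 0.20866506 0.121     ]]
```

```bash
python3 - <<'E'
from h import *
print(tool()[0],tool()[2]['tool_rot'],tool()[2]['qd'],rel([.487,.2295,.18],[np.pi,0,1.508]))
im,d,W=cloud('wrist'); ci=viewer.camera_info('wrist'); save('w2.png',im)
print(tool()[0])
P=W.reshape(-1,3); P=P[np.isfinite(P).all(1)]; x,y,h=P.T
q=P[(x>.36)&(x<.63)&(y>.13)&(y<.33)&(h>.111)&(h<.13)]; print('handle',len(q),rect(q))
q=P[(x>.38)&(x<.605)&(y>.0)&(y<.14)&(h>.016)&(h<.025)];print('rack',len(q),rect(q))
import pickle; pickle.dump(ci,open('ci2.pkl','wb'))
E
```

```text
[0.48681061 0.10255317 0.25723569] [ 3.14106916 -0.00369215  1.51225435] [ 0.07354034 -0.01645746  0.0166706   0.0175448  -0.02769376 -0.01100582
  0.18864869] (array([12.65, -0.73,  7.77]), array([ 0.001, -0.004,  0.004]))
[0.48707286 0.09879425 0.25697661]
handle 662 (array([490.1, 229.9]), array([54.8,  9.3]), 86.65)
rack 2199 (array([505.2,  59.6]), array([126.1, 204. ]), 86.7)
```

View pics/w2.png

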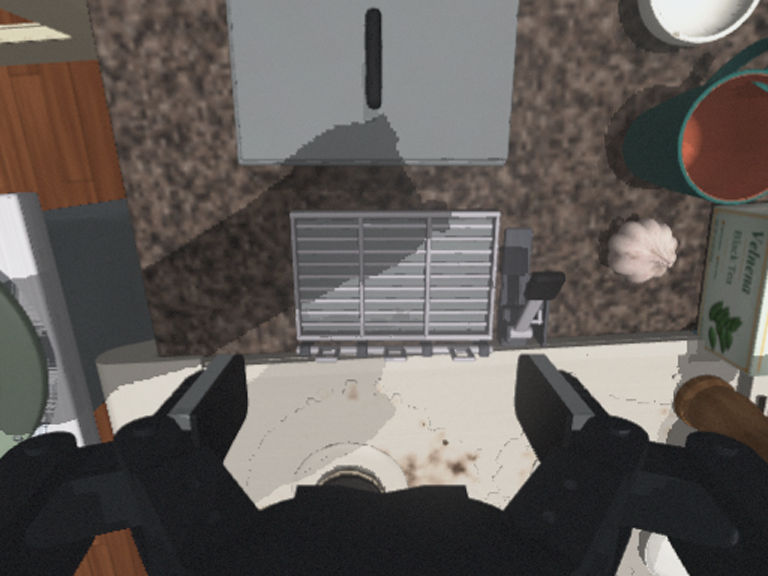

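```bash
python3 - <<'E'
from h import *
print(tool()[0],tool()[2]['tool_rot'],rel([.4885,.2297,.096],[np.pi,0,1.511]))
import pickle; ci=pickle.load(open('ci2.pkl','rb'))
L=[(294,215),(497,214),(492,337),(299,340)]
q=pixplane(ci,[(a/1.5,b/1.5) for a,b in L],.020); print(np.round(q,4)); print(q[:4].mean(0))
E
```

```text
[0.48707286 0.09879425 0.25697661] [ 3.14151969e+00 -2.50370800e-03  1.51272394e+00] (array([13.04, -0.62, 16.13]), array([ 0.   , -0.003,  0.002]))
[[ 4.118e-01  1.208e-01  2.000e-02]
 [ 5.937e-01  1.112e-01  2.000e-02]
 [ 5.903e-01 -7.200e-03  2.000e-02]
 [ 4.036e-01  5.000e-04  2.000e-02]]
[0.49983473 0.05632375 0.02      ]
```

Emit:
{"op": "play_rows", "data": {"motion": [[4, -0.2, 2, 0, 0, 0, 1], [8, -0.4, 5, 0, 0, 0, 1], [12, -0.6, 8, 0, 0, 0, 1], [13, -0.6, 11, 0, 0, 0, 1], [13, -0.6, 13, 0, 0, 0, 1]]}}

```text
clock: 2.2
position: [0.4891, 0.2243, 0.1246]
tool_rot: [-3.139, -0.0, 1.508]
force: [-0.3, -1.0, 0.8]
grip_width: 0.0856
finger_force: 0.0
```

Emit:
{"op": "play_rows", "data": {"motion": [[0, 0, 0, 0, 0, 0, 1], [0, 0, 0, 0, 0, 0, 1], [0, 0, 0, 0, 0, 0, 1], [0, 0, 0, 0, 0, 0, 1], [0, 0, 0, 0, 0, 0, 1]]}}

```text
clock: 2.7
position: [0.4908, 0.2222, 0.1276]
tool_rot: [3.14, -0.0, 1.504]
force: [-0.4, 0.6, -0.1]
grip_width: 0.0857
finger_force: 0.0
```

```bash
python3 - <<'E'
from h import *
print(tool()[0],tool()[2]['tool_rot'],rel([.4885,.2297,.096],[np.pi,0,1.511]))
E
```

```text
[0.49083912 0.22219099 0.12761114] [ 3.14043452e+00 -4.15846643e-04  1.50419041e+00] (array([ 0.73, -0.29,  3.16]), array([ 0.001, -0.   , -0.007]))
```

Emit:
{"op": "play_rows", "data": {"motion": [[0.4, -0.1, 1.5, 0, 0, 0, 1], [0.7, -0.3, 3.1, 0, 0, 0, 1], [0.7, -0.3, 3.1, 0, 0, 0, 1], [0.7, -0.3, 3.1, 0, 0, 0, 0], [0.7, -0.3, 3.1, 0, 0, 0, -0.6]], "squeeze": 60}}

```text
clock: 3.2
position: [0.4881, 0.2296, 0.0962]
tool_rot: [3.141, -0.0, 1.505]
force: [-0.8, -0.8, 0.2]
grip_width: 0.0591
finger_force: 0.0
```

Emit:
{"op": "play_rows", "data": {"motion": [[0, 0, 0, 0, 0, 0, -1], [0, 0, 0, 0, 0, 0, -1], [0, 0, 0, 0, 0, 0, -1], [0, 0, 0, 0, 0, 0, -1], [0, 0, 0, 0, 0, 0, -1]]}}

```text
clock: 3.7
position: [0.4879, 0.2295, 0.0959]
tool_rot: [3.142, -0.0, 1.505]
force: [0.3, -0.0, -0.5]
grip_width: 0.0001
finger_force: 0.0
```

```bash
python3 - <<'E'
from h import *
print(bot.pinch_z)
for n in ['side','scene']:
    im,d,W=cloud(n); save('a_%s.png'%n,im)
    P=W.reshape(-1,3); P=P[np.isfinite(P).all(1)]; x,y,h=P.T
    q=P[(x>.36)&(x<.63)&(y>.1)&(y<.33)&(abs(h-.0905)<.005)]; print(n,'lid',len(q),rect(q))
E
```

```text
0.0187
side lid 4209 (array([486.6, 229.4]), array([127.1, 198.2]), 86.49)
scene lid 2179 (array([488.5, 228.6]), array([128.8, 194.6]), 86.12)
```

View pics/a_side.png

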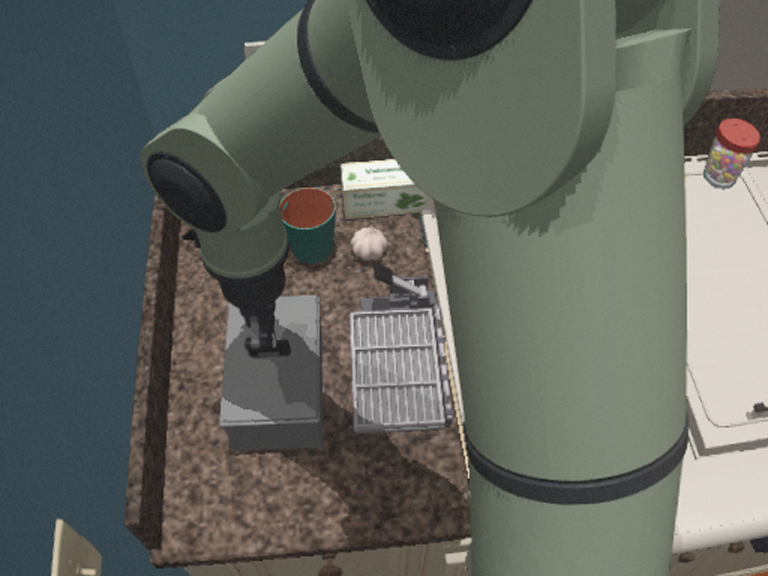

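```bash
python3 - <<'E'
from h import *
s=observe(); print(s['position'],s['grip_width'],s['finger_force'],s['force'])
im,d,W=cloud('wrist'); save('w3.png',im)
E
```

```text
[0.48785098 0.22956703 0.09582733] -0.0002012348545619435 0.0 [-0.45875748  0.24845394  0.36295236]
```

View pics/w3.png

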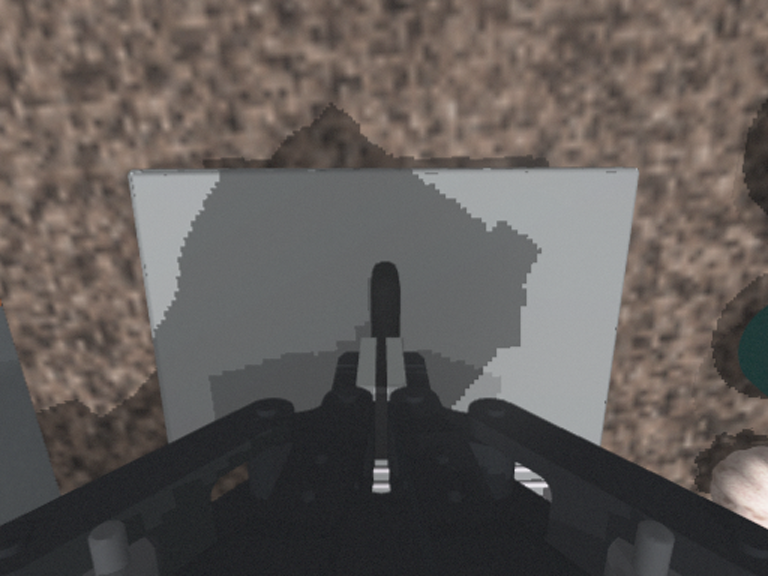

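```bash
python3 - <<'E'
from h import *
im,d,W=cloud('wrist')
for v in [180,190,200,210,218,223,226,230,236,245,252,256]:
    print(v,[ (u,)+tuple(np.round(W[v,u],3)) for u in (243,250,254,258,264)])
E
```

```text
180 [(243, np.float64(0.484), np.float64(0.254), np.float64(0.092)), (250, np.float64(0.489), np.float64(0.258), np.float64(0.108)), (254, np.float64(0.491), np.float64(0.259), np.float64(0.111)), (258, np.float64(0.493), np.float64(0.259), np.float64(0.112)), (264, np.float64(0.496), np.float64(0.255), np.float64(0.1))]
190 [(243, np.float64(0.484), np.float64(0.248), np.float64(0.093)), (250, np.float64(0.489), np.float64(0.256), np.float64(0.122)), (254, np.float64(0.491), np.float64(0.256), np.float64(0.121)), (258, np.float64(0.493), np.float64(0.256), np.float64(0.122)), (264, np.float64(0.496), np.float64(0.255), np.float64(0.12))]
200 [(243, np.float64(0.483), np.float64(0.242), np.float64(0.092)), (250, np.float64(0.488), np.float64(0.251), np.float64(0.121)), (254, np.float64(0.49), np.float64(0.251), np.float64(0.122)), (258, np.float64(0.492), np.float64(0.251), np.float64(0.122)), (264, np.float64(0.495), np.float64(0.25), np.float64(0.121))]
210 [(243, np.float64(0.483), np.float64(0.236), np.float64(0.093)), (250, np.float64(0.488), np.float64(0.246), np.float64(0.121)
[... 2049 characters left out ...]
(264, np.float64(0.494), np.float64(0.24), np.float64(0.151))]
252 [(243, np.float64(0.485), np.float64(0.24), np.float64(0.156)), (250, np.float64(0.488), np.float64(0.24), np.float64(0.155)), (254, np.float64(0.49), np.float64(0.24), np.float64(0.155)), (258, np.float64(0.491), np.float64(0.24), np.float64(0.156)), (264, np.float64(0.494), np.float64(0.24), np.float64(0.157))]
256 [(243, np.float64(0.485), np.float64(0.24), np.float64(0.158)), (250, np.float64(0.488), np.float64(0.24), np.float64(0.158)), (254, np.float64(0.49), np.float64(0.24), np.float64(0.159)), (258, np.float64(0.491), np.float64(0.24), np.float64(0.159)), (264, np.float64(0.494), np.float64(0.24), np.float64(0.159))]
```

Emit:
{"op": "play_rows", "data": {"motion": [[0, 0, 0, 0, 0, 0, 0], [0, 0, 0, 0, 0, 0, 0], [0, 0, 0, 0, 0, 0, 0], [0, 0, 0, 0, 0, 0, 0], [0, 0, 0.4, 0, 0, 0, 0]]}}

```text
clock: 4.4
position: [0.4881, 0.2297, 0.092]
tool_rot: [3.141, -0.0, 1.505]
force: [-0.4, 0.0, 0.1]
grip_width: 0.0428
finger_force: 0.0
```

Emit:
{"op": "play_rows", "data": {"motion": [[0, 0, 0.4, 0, 0, 0, 0], [0, 0, 0.4, 0, 0, 0, 0], [0, 0, 0.8, 0, 0, 0, 0], [0, 0, 0.8, 0, 0, 0, 0], [0, 0, 0.8, 0, 0, 0, 0]]}}

```text
clock: 4.9
position: [0.4878, 0.2295, 0.0837]
tool_rot: [-3.141, 0.0, 1.505]
force: [-0.0, -0.2, -0.8]
grip_width: 0.0426
finger_force: 0.0
```

```bash
python3 - <<'E'
from h import *
s=observe(); print(s['position'],s['grip_width'],s['finger_force'],s['force'])
im,d,W=cloud('wrist'); 
cv2.imwrite('pics/w4.png',np.hstack([cv2.resize(im[130:290,150:360,::-1],None,fx=3.5,fy=3.5)]))
for v in range(205,262,6): print(v,[(u,)+tuple(np.round(W[v,u],3)) for u in (200,210,220,228,280,288,296,306)])
E
```

```text
[0.48780623 0.22953845 0.08372189] 0.042567618885984856 0.0 [-0.0273202  -0.18352844 -0.80334853]
205 [(200, np.float64(0.459), np.float64(0.244), np.float64(0.091)), (210, np.float64(0.465), np.float64(0.244), np.float64(0.093)), (220, np.float64(0.471), np.float64(0.244), np.float64(0.092)), (228, np.float64(0.475), np.float64(0.243), np.float64(0.093)), (280, np.float64(0.504), np.float64(0.241), np.float64(0.092)), (288, np.float64(0.509), np.float64(0.241), np.float64(0.092)), (296, np.float64(0.514), np.float64(0.241), np.float64(0.092)), (306, np.float64(0.519), np.float64(0.241), np.float64(0.093))]
211 [(200, np.float64(0.459), np.float64(0.241), np.float64(0.092)), (210, np.float64(0.465), np.float64(0.24), np.float64(0.092)), (220, np.float64(0.47), np.float64(0.24), np.float64(0.092)), (228, np.float64(0.475), np.float64(0.24), np.float64(0.092)), (280, np.float64(0.504), np.float64(0.238), np.float64(0.093)), (288, np.float64(0.509), np.float64(0.237), np.float64(0.091)), (296, np.float64(0.513), np.float64(0.237), np.float64(0.092)), (306, np.float64(0.519), np.float64(
[... 3452 characters left out ...]
, np.float64(0.508), np.float64(0.211), np.float64(0.092)), (296, np.float64(0.51), np.float64(0.224), np.float64(0.116)), (306, np.float64(0.511), np.float64(0.237), np.float64(0.142))]
259 [(200, np.float64(0.468), np.float64(0.239), np.float64(0.145)), (210, np.float64(0.467), np.float64(0.225), np.float64(0.119)), (220, np.float64(0.468), np.float64(0.21), np.float64(0.093)), (228, np.float64(0.472), np.float64(0.209), np.float64(0.092)), (280, np.float64(0.503), np.float64(0.208), np.float64(0.093)), (288, np.float64(0.508), np.float64(0.208), np.float64(0.093)), (296, np.float64(0.51), np.float64(0.221), np.float64(0.117)), (306, np.float64(0.51), np.float64(0.235), np.float64(0.143))]
```

View pics/w4.png

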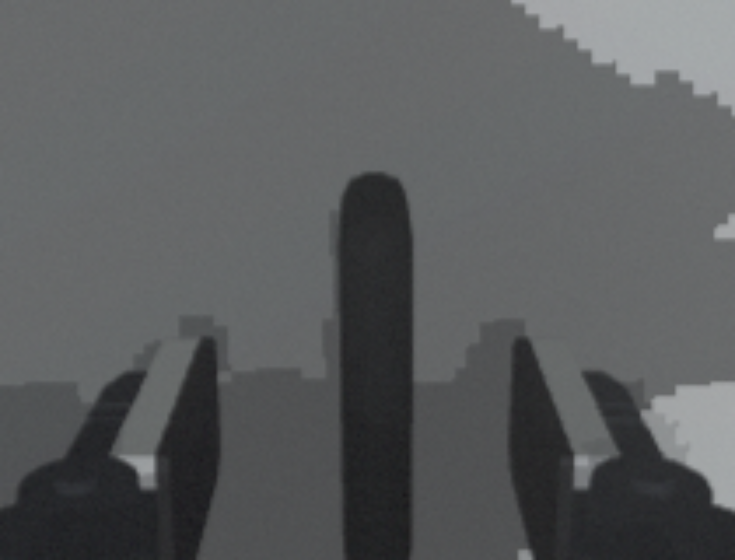

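The half-open fingers straddle the handle (bar at (375,350) in the crop), but their tips sit about 24 mm higher than the reported TCP implies. I'll descend and re-grip.

Emit:
{"op": "play_rows", "data": {"motion": [[0, 0, 0.5, 0, 0, 0, 0], [0, 0, 1.1, 0, 0, 0, 0], [0, 0, 1.1, 0, 0, 0, 0], [0, 0, 1.1, 0, 0, 0, -1], [0, 0, 1.1, 0, 0, 0, -1]]}}

```text
clock: 5.45
position: [0.4879, 0.2296, 0.0728]
tool_rot: [3.142, -0.0, 1.505]
force: [0.1, -1.0, 0.4]
grip_width: 0.0146
finger_force: 0.0
```

Emit:
{"op": "play_rows", "data": {"motion": [[0, 0, 0, 0, 0, 0, -1], [0, 0, 0, 0, 0, 0, -1], [0, 0, 0, 0, 0, 0, -1], [0, 0, 0, 0, 0, 0, -1], [0, 0, 0, 0, 0, 0, -1]]}}

```text
clock: 5.95
position: [0.488, 0.2296, 0.073]
tool_rot: [3.141, -0.0, 1.505]
force: [-1.6, -1.2, 6.7]
grip_width: 0.0089
finger_force: 59.4
```

Emit:
{"op": "play_rows", "data": {"motion": [[0, 0, -1, 0, 0, 0, -1], [0, 0, -3, 0, 0, 0, -1], [0, 0, -6, 0, 0, 0, -1], [0, 0, -9, 0, 0, 0, -1], [0, 0, -12, 0, 0, 0, -1]]}}

```text
clock: 6.45
position: [0.4875, 0.2294, 0.1945]
tool_rot: [-3.141, -0.0, 1.505]
force: [0.3, 0.9, -2.2]
grip_width: 0.0088
finger_force: 58.6
```

Emit:
{"op": "play_rows", "data": {"motion": [[-4, 1, 0, 0, 0, 0.1, -1], [-8, 2, 0, 0, 0, 0.2, -1], [-12, 3, 0, 0, 0, 0.3, -1], [-16, 4, 0, 0, 0, 0.4, -1], [-20, 5, 0, 0, 0, 0.5, -1]]}}

```text
clock: 6.95
position: [0.5245, 0.025, 0.1935]
tool_rot: [3.141, -0.0, 1.001]
force: [0.2, 0.5, -2.9]
grip_width: 0.0086
finger_force: 58.7
```

```bash
python3 - <<'E'
from h import *
s=observe();print(s['position'],s['tool_rot'],s['force'],s['grip_width'],rel([.571,-.19,.15],[np.pi,0,0]))
E
```

```text
[0.52447294 0.02502529 0.19345096] [ 3.14140545e+00 -3.04654680e-04  1.00083667e+00] [ 0.16058552  0.5471137  -2.8586918 ] 0.008578254837516097 (array([-15.59,  15.52,   4.34]), array([ 0.   , -0.   ,  1.001]))
```

Emit:
{"op": "play_rows", "data": {"motion": [[-3, 3, 0, 0, 0, 0.12, -1], [-6, 6, 0, 0, 0, 0.24, -1], [-9, 9, 0, 0, 0, 0.36, -1], [-12, 12, 0, 0, 0, 0.48, -1], [-15.5, 15.5, 0, 0, 0, 0.6, -1]]}}

```text
clock: 7.45
position: [0.5724, -0.1881, 0.1935]
tool_rot: [-3.141, -0.001, 0.401]
force: [0.3, 0.3, -1.8]
grip_width: 0.009
finger_force: 58.7
```

Emit:
{"op": "play_rows", "data": {"motion": [[0, 0, 1, 0, 0, 0.1, -1], [0, 0, 3, 0, 0, 0.2, -1], [0, 0, 6, 0, 0, 0.3, -1], [0, 0, 9, 0, 0, 0.4, -1], [0, 0, 12, 0, 0, 0.4, -1]]}}

```text
clock: 7.95
position: [0.5723, -0.1871, 0.0723]
tool_rot: [-3.141, -0.0, 0.001]
force: [0.9, -0.9, -2.6]
grip_width: 0.0086
finger_force: 58.9
```

```bash
python3 - <<'E'
from h import *
s=observe();print(s['position'],s['tool_rot'],s['force'],s['grip_width'],rel([.571,-.19,-.004],[np.pi,0,0]))
im,d,W=cloud('side'); save('b.png',im)
E
```

```text
[ 0.5722509  -0.18705084  0.07227169] [-3.14132592e+00 -3.50006045e-04  1.02000757e-03] [ 0.89963976 -0.89333468 -2.62576322] 0.008567113772169697 (array([-0.13,  0.3 ,  7.63]), array([-0.   , -0.   ,  0.001]))
```

View pics/b.png

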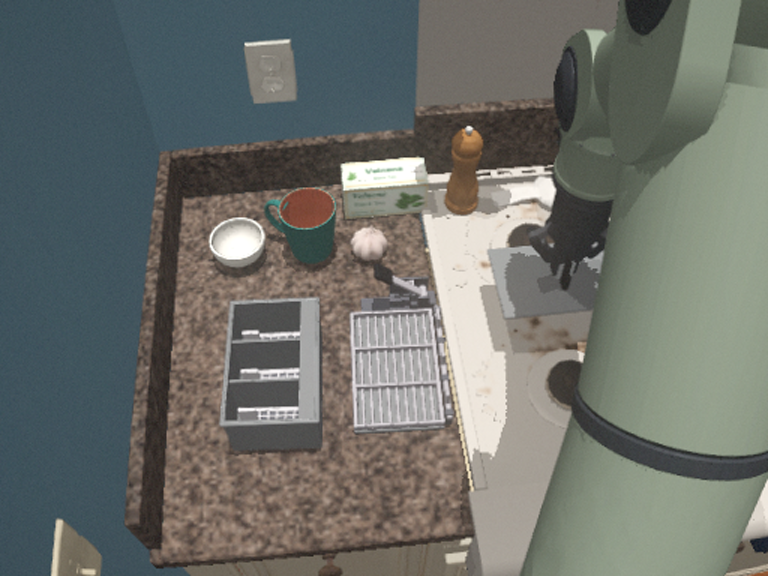

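Three panels are visible in the bin. The lip is on the hob side (about (310,370)), so bin +x is world +y and the tabs are at the far-left end, matching the rack's orientation.

Emit:
{"op": "play_rows", "data": {"motion": [[-0.1, 0.3, 2.5, 0, 0, 0, -1], [-0.1, 0.3, 5, 0, 0, 0, -1], [-0.1, 0.3, 6.8, 0, 0, 0, -1], [-0.1, 0.3, 7.2, 0, 0, 0, -1], [-0.1, 0.3, 7.2, 0, 0, 0, -1]]}}

```text
clock: 8.5
position: [0.5713, -0.1902, 0.0013]
tool_rot: [-3.141, 0.0, 0.005]
force: [0.3, 0.1, -1.8]
grip_width: 0.0089
finger_force: 58.9
```

Emit:
{"op": "play_rows", "data": {"motion": [[0, 0, 0.2, 0, 0, 0, -1], [0, 0, 0.4, 0, 0, 0, -1], [0, 0, 0.5, 0, 0, 0, -1], [0, 0, 0.6, 0, 0, 0, -1], [0, 0, 0.6, 0, 0, 0, -1]]}}

```text
clock: 9.0
position: [0.5714, -0.1903, -0.005]
tool_rot: [3.142, -0.0, 0.005]
force: [-1.8, -0.2, 0.6]
grip_width: 0.0089
finger_force: 59.3
```

Emit:
{"op": "play_rows", "data": {"motion": [[0, 0, 0, 0, 0, 0, 0], [0, 0, 0, 0, 0, 0, 0], [0, 0, 0, 0, 0, 0, 0], [0, 0, -2, 0, 0, 0, 0], [0, 0, -6, 0, 0, 0, 0]]}}

```text
clock: 9.5
position: [0.5696, -0.1897, 0.0532]
tool_rot: [-3.14, 0.004, 0.005]
force: [0.6, 0.3, 0.5]
grip_width: 0.0427
finger_force: 0.0
```

Emit:
{"op": "play_rows", "data": {"motion": [[0, 0, -5, 0, 0, 0, -0.5], [0, 0, -10, 0, 0, 0, -0.5], [-1, -4, -15, 0, 0, -0.13, -0.5], [-2, -8, -18, 0, 0, -0.26, -0.5], [-3, -12, -20, 0, 0, -0.4, -0.5]]}}

```text
clock: 10.0
position: [0.5429, -0.0791, 0.2516]
tool_rot: [3.14, -0.002, 0.409]
force: [1.6, -0.4, -0.9]
grip_width: 0.0215
finger_force: 0.0
```

```bash
python3 - <<'E'
from h import *
s=observe();print(s['position'],s['tool_rot'],s['force'],s['grip_width'],rel([.487,.13,.26],[np.pi,0,1.508]))
E
```

```text
[ 0.54290139 -0.07912309  0.25163726] [ 3.14007889e+00 -1.54528991e-03  4.08665682e-01] [ 1.58410541 -0.43932308 -0.90929134] 0.021481131244354554 (array([  3.18, -21.41,  -0.86]), array([ 2.000e-03, -1.000e-03, -1.099e+00]))
```

Emit:
{"op": "play_rows", "data": {"motion": [[1, -4, 0, 0, 0, -0.14, -0.5], [2, -8, 0, 0, 0, -0.28, -0.5], [3, -12, 0, 0, 0, -0.42, -0.5], [3, -17, 0, 0, 0, -0.56, -0.5], [3, -20.5, 0, 0, 0, -0.7, -0.5]]}}

```text
clock: 10.5
position: [0.4886, 0.1233, 0.2497]
tool_rot: [-3.142, -0.001, 1.112]
force: [1.1, -0.1, 0.6]
grip_width: 0.0214
finger_force: 0.0
```

Emit:
{"op": "play_rows", "data": {"motion": [[0, 0, 0, 0, 0, -0.14, -0.5], [0, 0, 0, 0, 0, -0.28, -0.5], [0, 0, 0, 0, 0, -0.4, -0.5], [0, 0, 0, 0, 0, -0.4, -0.5], [0, 0, 0, 0, 0, -0.4, -0.5]]}}

```text
clock: 11.0
position: [0.4899, 0.1204, 0.2495]
tool_rot: [3.142, -0.0, 1.501]
force: [0.5, 0.8, 0.1]
grip_width: 0.0212
finger_force: 0.0
```

Emit:
{"op": "play_rows", "data": {"motion": [[0, 0, 0, 0, 0, 0, -0.5], [0, 0, 0, 0, 0, 0, -0.5], [0, 0, 0, 0, 0, 0, -0.5], [0, 0, 0, 0, 0, 0, -0.5], [0, 0, 0, 0, 0, 0, -0.5]]}}

```text
clock: 11.5
position: [0.4899, 0.1206, 0.2495]
tool_rot: [3.142, -0.0, 1.504]
force: [-0.0, 0.1, 0.5]
grip_width: 0.0213
finger_force: 0.0
```

```bash
python3 - <<'E'
from h import *
import pickle
s=observe();print(s['position'],s['tool_rot'],s['qd'].round(3))
ci=viewer.camera_info('wrist'); im,d,W=cloud('wrist'); save('w5.png',im); np.savez('pics/w5.npz',W=W,im=im); pickle.dump(ci,open('ci5.pkl','wb'))
print(-np.array(ci['R']).T@ci['t'], np.array(ci['R'])[2])
P=W.reshape(-1,3); P=P[np.isfinite(P).all(1)]; x,y,h=P.T
for m in [(y>.2)&(y<.30)&(h>.048)&(h<.062)&(x>.385)&(x<.46),(y>.2)&(y<.30)&(h>.048)&(h<.062)&(x>.46)&(x<.52),(y>.2)&(y<.30)&(h>.048)&(h<.062)&(x>.52)&(x<.59)]:
    q=P[m]; print(len(q), rect(q) if len(q)>5 else '', np.median(q,0))
q=P[(abs(h-.086)<.004)&(x>.37)&(x<.61)&(y>.14)&(y<.32)]; print('rim',rect(q),np.median(q[:,2]))
q=P[(h>.0165)&(h<.024)&(x>.38)&(x<.61)&(y>-.0)&(y<.14)]; print('rack',rect(q),np.median(q[:,2]))
s2=observe();print(s2['position'])
E
```

```text
[0.48991434 0.12058733 0.24947938] [ 3.14154090e+00 -5.70819352e-06  1.50448051e+00] [ 0.001  0.001 -0.002 -0.     0.    -0.001 -0.001]
[0.49518342 0.18776377 0.41857862] [-0.01667009 -0.26933534 -0.96290217]
698 (array([429. , 244.6]), array([91.9, 62.9]), 86.83) [0.41560572 0.26883442 0.0557175 ]
455 (array([490. , 254.3]), array([64.7, 58.3]), 86.47) [0.48952849 0.27592343 0.05596942]
596 (array([549.4, 242.6]), array([80.5, 63.1]), 86.59) [0.56289769 0.26762555 0.05564931]
rim (array([488.1, 226.1]), array([122.6, 196.4]), 86.41) 0.08664072462218111
rack (array([507.6,  60.5]), array([125.4, 208.7]), 86.99) 0.020530149998295586
[0.4898914  0.12057642 0.24945441]
```

View pics/w5.png

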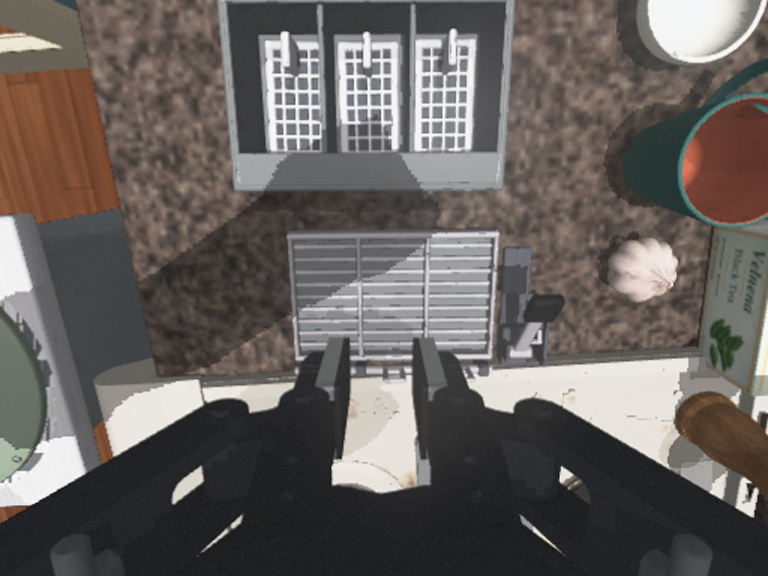

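Three panels show, with tabs at about (286,50), (367,50) and (453,47). The rack's ridge corners are at (291,235), (497,233), (491,357) and (298,361).

```bash
python3 - <<'E'
from h import *
import pickle
ci=pickle.load(open('ci5.pkl','rb')); z=np.load('pics/w5.npz'); W,im=z['W'],z['im']
b=im.min(2).astype(int); P=W
sub=(slice(0,110),slice(150,345))
Wb,bb=W[sub].reshape(-1,3),b[sub].ravel()
for lo,hi in [(.39,.455),(.455,.52),(.52,.59)]:
    m=(Wb[:,0]>lo)&(Wb[:,0]<hi)&(bb>130)
    t=Wb[m&(Wb[:,2]>.050)&(Wb[:,2]<.062)]; p=Wb[m&(Wb[:,2]>.004)&(Wb[:,2]<.022)]
    print('tab',len(t),rect(t),np.round(t.min(0),4),np.round(t.max(0),4)); print(' pan',len(p),rect(p),np.median(p[:,2]),'z')
L=[(291.5,235.5),(496,234),(490,357),(299,360),(359,235),(363,360),(428,234),(428,359)]
q=pixplane(ci,[(a/1.5,b/1.5) for a,b in L],.020); print(np.round(q,4),q[:4].mean(0))
for i,j in [(0,1),(3,2),(4,6),(5,7)]: print('len',np.linalg.norm(q[i]-q[j]))
Lb=[(221,3),(512,3),(501,189),(236,190)]
q=pixplane(ci,[(a/1.5,b/1.5) for a,b in Lb],.086); print('bin corners',np.round(q,4),q.mean(0))
import glob
cv2.imwrite('pics/w5c.png',cv2.resize(im[0:110,145:350,::-1],None,fx=3.8,fy=3.8,interpolation=cv2.INTER_CUBIC))
E
```

```text
tab 139 (array([430.4, 268.1]), array([22.8,  6.1]), 85.51) [0.4272 0.2566 0.0517] [0.4341 0.2794 0.0588]
 pan 1819 (array([423. , 242.9]), array([92. , 49.7]), 86.43) 0.013914590904776645 z
tab 126 (array([489.4, 263.9]), array([23.8,  5.5]), 86.2) [0.4869 0.252  0.0531] [0.4928 0.2758 0.0587]
 pan 2158 (array([488.2, 239.5]), array([91.7, 55.6]), 86.82) 0.014003031297832414 z
tab 126 (array([552.7, 261.9]), array([23.6,  5.7]), 88.08) [0.5497 0.2502 0.0507] [0.5559 0.2737 0.0589]
 pan 2237 (array([552.6, 235.4]), array([92. , 51.9]), 87.14) 0.014200414521104973 z
[[ 0.4119  0.1255  0.02  ]
 [ 0.5939  0.1149  0.02  ]
 [ 0.5885 -0.0043  0.02  ]
 [ 0.4048  0.0047  0.02  ]
 [ 0.472   0.122   0.02  ]
 [ 0.4663  0.0006  0.02  ]
 [ 0.5334  0.1189  0.02  ]
 [ 0.5289 -0.0025  0.02  ]] [0.49979597 0.06019854 0.02      ]
len 0.18225774759726865
len 0.18397423682346817
len 0.06147959041149352
len 0.06264210001186243
bin corners [[0.3979 0.2911 0.086 ]
 [0.5875 0.2787 0.086 ]
 [0.5811 0.1596 0.086 ]
 [0.3896 0.1715 0.086 ]] [0.48901409 0.22525771 0.086     ]
```

View pics/w5c.png

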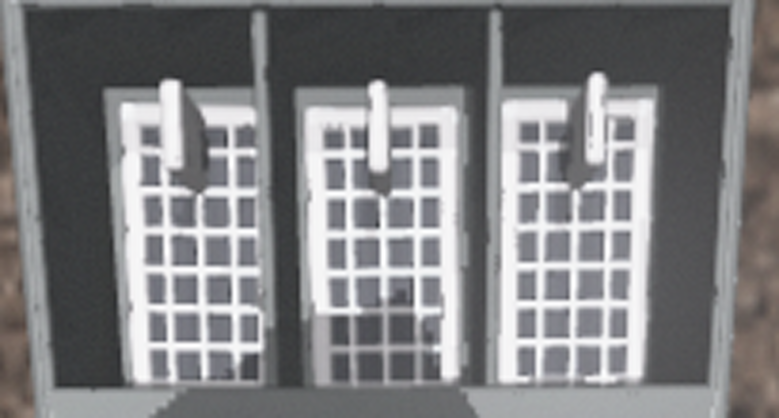

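```bash
python3 - <<'E'
from h import *
from scipy.optimize import minimize
D={'wrist':'w5','side':'side0','scene':'scene0'}
for n,f in D.items():
    P=np.load('pics/%s.npz'%f)['W'].reshape(-1,3); P=P[np.isfinite(P).all(1)]
    P=P[(P[:,0]>.37)&(P[:,0]<.63)&(P[:,1]>-.03)&(P[:,1]<.15)&(P[:,2]>.004)&(P[:,2]<.027)]
    hmed=P[:,2]
    best=None
    for yaw in np.radians(np.arange(85.5,88.6,.3)):
        c,s=np.cos(yaw),np.sin(yaw)
        for cx in np.arange(.487,.506,.001):
            for cy in np.arange(.052,.070,.001):
                dx,dy=P[:,0]-cx,P[:,1]-cy
                a=c*dx+s*dy; b=-s*dx+c*dy
                ins=(abs(a)<63)&(abs(a)<.063)&(abs(b)<.097)
                ridge=ins&((np.minimum(abs(abs(b)-.031),abs(abs(b)-.0935))<.0027)|(abs(abs(a)-.0585)<.0025))
                bed=ins&~ridge&(abs(a)<.056)
                sc=hmed[ridge].mean()-hmed[bed].mean()
                if best is None or sc>best[0]: best=(sc,cx,cy,np.degrees(yaw))
    print(n,best)
E
```

```text
wrist (np.float64(0.00923896367936699), np.float64(0.498), np.float64(0.060000000000000005), np.float64(86.69999999999999))
side (np.float64(0.00833858279473094), np.float64(0.5), np.float64(0.061000000000000006), np.float64(86.69999999999999))
scene (np.float64(0.008337052298087807), np.float64(0.5), np.float64(0.064), np.float64(86.39999999999999))
```

```bash
python3 - <<'E'
from h import *
W=np.load('pics/w5.npz')['W']; 
tp=np.array([.48991,.12058,.24948]); R=Rn.from_euler('xyz',[np.pi,0,1.50448])
T=R.inv().apply((W-tp).reshape(-1,3)).reshape(W.shape)*1000
for u,v in [(222,226),(220,232),(225,235),(222,260),(226,285),(216,262),(212,262),(228,300),(285,226),(288,240),(290,270),(200,260),(200,285),(160,275),(180,300),(235,325),(255,325),(275,325),(150,270),(110,310),(80,345),(130,300)]:
    print(u,v,np.round(T[v,u],0))
m=np.isfinite(T).all(2)&(T[...,2]<60)&(T[...,2]>-150)&(abs(T[...,1])<140)
for lo in range(-150,60,10):
    k=m&(T[...,2]>=lo)&(T[...,2]<lo+10)
    if k.sum()>3: print(lo,k.sum(),'x',np.round(np.percentile(T[k][:,0],[2,98])),'y',np.round(np.percentile(T[k][:,1],[2,98])))
E
```

```text
222 226 [ 11. -14. -34.]
220 232 [ 10. -15. -40.]
225 235 [ 10. -12. -43.]
222 260 [  9. -11. -63.]
226 285 [ -2. -10. -64.]
216 262 [ 12. -13. -70.]
212 262 [ 11. -15. -68.]
228 300 [-11. -10. -61.]
285 226 [ 10.  16. -32.]
288 240 [ 10.  16. -48.]
290 270 [ 12.  14. -75.]
200 260 [ 13. -18. -71.]
200 285 [ 11. -16. -84.]
160 275 [ 11. -31. -78.]
180 300 [ 16. -19. -98.]
235 325 [  8.  -4. -99.]
255 325 [-277.    4.  240.]
275 325 [  10.    7. -100.]
150 270 [ 13. -34. -78.]
110 310 [ 12. -39. -97.]
80 345 [   8.  -44. -106.]
130 300 [ 10. -36. -91.]
-130 3513 x [18. 20.] y [-18.  20.]
-120 11449 x [ 4. 18.] y [-55.  58.]
-110 11819 x [-6. 17.] y [-55.  57.]
-100 6900 x [-12.  17.] y [-50.  52.]
-90 7005 x [-11.  12.] y [-45.  47.]
-80 2836 x [-8. 13.] y [-41.  43.]
-70 1159 x [-11.  12.] y [-27.  28.]
-60 737 x [-9. 11.] y [-22.  25.]
-50 695 x [-10.  11.] y [-23.  24.]
-40 477 x [-9. 11.] y [-22.  24.]
-30 28 x [-10.   9.] y [-10.  12.]
```

```bash
python3 - <<'E'
from h import *
W=np.load('pics/w5.npz')['W']; 
tp=np.array([.48991,.12058,.24948]); R=Rn.from_euler('xyz',[np.pi,0,1.50448])
T=R.inv().apply((W-tp).reshape(-1,3)).reshape(W.shape)*1000
m=np.isfinite(T).all(2)&(T[...,2]<-20)&(T[...,2]>-110)&(abs(T[...,1])<140)
for lo in range(-99,-20,3):
    k=m&(T[...,2]>=lo)&(T[...,2]<lo+3)
    if k.sum()>3: print(lo,k.sum(),'y',np.round(np.percentile(T[k][:,1],[1,99])))
print(rel([.551,.2619,.06],[np.pi,0,1.512]))
E
```

```text
-99 2529 y [-52.  54.]
-96 1822 y [-51.  53.]
-93 1486 y [-49.  51.]
-90 1377 y [-48.  50.]
-87 1525 y [-46.  48.]
-84 3559 y [-44.  46.]
-81 1342 y [-44.  45.]
-78 861 y [-42.  44.]
-75 793 y [-40.  41.]
-72 530 y [-36.  36.]
-69 204 y [-28.  30.]
-66 601 y [-17.  19.]
-63 208 y [-16.  18.]
-60 174 y [-16.  18.]
-57 243 y [-23.  25.]
-54 250 y [-23.  25.]
-51 209 y [-23.  25.]
-48 237 y [-23.  25.]
-45 200 y [-23.  25.]
-42 177 y [-23.  25.]
-39 165 y [-23.  25.]
-36 170 y [-22.  23.]
-33 84 y [-19.  19.]
-30 22 y [-10.  12.]
-27 6 y [-10.  12.]
(array([14.51,  5.16, 18.95]), array([-0.   ,  0.   , -0.007]))
```

Emit:
{"op": "play_rows", "data": {"motion": [[4, 1.5, 2, 0, 0, 0, -0.62], [8, 3, 5, 0, 0, 0, -0.62], [12, 4.5, 8, 0, 0, -0.01, -0.62], [14.5, 5.2, 12, 0, 0, -0.01, -0.62], [14.5, 5.2, 16, 0, 0, -0.01, -0.62]]}}

```text
clock: 12.05
position: [0.5515, 0.2662, 0.0878]
tool_rot: [3.141, -0.003, 1.518]
force: [0.8, -0.4, -0.4]
grip_width: 0.0163
finger_force: 0.0
```

Emit:
{"op": "play_rows", "data": {"motion": [[0, 0, 2, 0, 0, 0, -0.62], [0, 0, 3, 0, 0, 0, -0.62], [0, 0, 3, 0, 0, 0, -0.62], [0, 0, 3, 0, 0, 0, -0.62], [0, 0, 3, 0, 0, 0, -0.62]]}}

```text
clock: 12.55
position: [0.5522, 0.262, 0.061]
tool_rot: [3.14, -0.001, 1.514]
force: [0.9, -0.9, 0.4]
grip_width: 0.0162
finger_force: 0.0
```

```bash
cat >> h.py <<'E'
def gview(x0,x1,y0,y1,zlo=.050,zhi=.062):
    """white tab tops in the box, and the finger pad centre, both as the wrist camera sees them"""
    p,R,s=tool(); im,d,W=cloud('wrist'); b=im.min(2)
    Q=W.reshape(-1,3); m=(Q[:,0]>x0)&(Q[:,0]<x1)&(Q[:,1]>y0)&(Q[:,1]<y1)&(b.ravel()>130)&(Q[:,2]>zlo)&(Q[:,2]<zhi)
    t=Q[m]; print('tab',len(t),rect(t) if len(t)>5 else '',np.round(np.median(t,0),4))
    T=R.inv().apply(Q-p)*1000
    k=np.isfinite(T).all(1)&(T[:,2]>-60)&(T[:,2]<-38)&(abs(T[:,1])<40)&(abs(T[:,0])<14)
    print('pads tool y',np.round(np.percentile(T[k][:,1],[1,99]),1),'x',np.round(np.percentile(T[k][:,0],[1,99]),1))
    if len(t)>5: print('tab in tool mm',np.round(R.inv().apply(np.median(t,0)-p)*1000,1), np.round(np.percentile(R.inv().apply(t-p)*1000,[2,98],axis=0),1))
    print('TCP',np.round(p,4),np.round(s['tool_rot'],3))
    return im,W
E
python3 - <<'E'
from h import *
im,W=gview(.53,.575,.23,.29)
E
```

```text
tab 298 (array([552.5, 261.8]), array([21.9,  5.7]), 86.6) [0.5527 0.2621 0.0567]
pads tool y [-20.5  22.2] x [-9.9 10.9]
tab in tool mm [0.1 0.5 4.2] [[-10.3  -1.9   2.6]
 [ 10.3   3.1   5.9]]
TCP [0.5522 0.262  0.061 ] [ 3.140e+00 -1.000e-03  1.514e+00]
```

Emit:
{"op": "play_rows", "data": {"motion": [[0, 0, 1.2, 0, 0, 0, -0.62], [0, 0, 2.4, 0, 0, 0, -0.62], [0, 0, 3.6, 0, 0, 0, -0.62], [0, 0, 4, 0, 0, 0, -0.62], [0, 0, 4, 0, 0, 0, -0.62]]}}

```text
clock: 13.1
position: [0.5508, 0.2614, 0.0187]
tool_rot: [-3.14, 0.001, 1.515]
force: [-3.6, -2.1, 2.4]
grip_width: 0.0161
finger_force: 2.0
```

Emit:
{"op": "play_rows", "data": {"motion": [[0, 0, 0.2, 0, 0, 0, -0.62], [0, 0, 0.4, 0, 0, 0, -0.62], [0, 0, 0.6, 0, 0, 0, -0.62], [0, 0, 0.6, 0, 0, 0, -0.62], [0, 0, 0.6, 0, 0, 0, -0.62]]}}

```text
clock: 13.6
position: [0.5516, 0.2616, 0.017]
tool_rot: [3.14, 0.001, 1.514]
force: [-31.9, -17.5, 77.8]
grip_width: 0.0158
finger_force: 40.9
```

Emit:
{"op": "play_rows", "data": {"motion": [[0, 0, -0.5, 0, 0, 0, -0.62], [0, 0, -0.6, 0, 0, 0, -0.62], [0, 0, -0.6, 0, 0, 0, -0.62], [0, 0, -0.6, 0, 0, 0, -0.62], [0, 0, -0.6, 0, 0, 0, -0.62]]}}

```text
clock: 14.1
position: [0.5513, 0.2618, 0.0191]
tool_rot: [-3.141, 0.0, 1.515]
force: [-0.1, 0.7, 1.9]
grip_width: 0.0164
finger_force: 0.7
```

```bash
python3 - <<'E'
from h import *
s=observe(); print(s['position'],s['force'],s['finger_force'],s['clock'])
im,W=gview(.53,.575,.23,.29)
E
```

```text
[0.55129848 0.26183867 0.01909627] [-0.11273715  0.74053358  1.93528678] 0.7003350398736075 14.1
tab 373 (array([552.6, 260. ]), array([18.3,  5.4]), 86.63) [0.5525 0.2605 0.0568]
pads tool y [-27.9  30.5] x [-9.5 13.1]
tab in tool mm [ -1.3   1.2 -37.7] [[-10.4  -1.3 -39. ]
 [  6.6   4.  -35.9]]
TCP [0.5513 0.2618 0.0191] [-3.141  0.     1.515]
```

Emit:
{"op": "play_rows", "data": {"motion": [[0, 0.0, -0.1, 0, 0, 0, -1], [0, 0, -0.1, 0, 0, 0, -1], [0, 0, -0.1, 0, 0, 0, -1], [0, 0, -0.1, 0, 0, 0, -1], [0, 0, -0.1, 0, 0, 0, -1]], "squeeze": 80}}

```text
clock: 14.65
position: [0.5513, 0.2618, 0.0204]
tool_rot: [-3.141, 0.0, 1.515]
force: [-0.6, 0.8, -1.3]
grip_width: 0.0031
finger_force: 81.8
```

```bash
python3 - <<'E'
from h import *
im,W=gview(.53,.575,.23,.29)
print(observe()['force'],observe()['grip_width'])
# plan the tilt: pivot = panel tail bottom; grasp point = tab grip
p,R,s=tool(); yaw=s['tool_rot'][2]
ex=np.array([np.cos(yaw),np.sin(yaw),0]); ez=np.array([0,0,1.])
# panel frame: tail bottom corner T = p - 85 mm along x, z=.006
T0=p-ex*.085; T0[2]=.006
def goal(th,dx,dz):
    off=p-T0; a=off@ex; c=off[2]
    return T0+ex*(dx+a*np.cos(th)-c*np.sin(th))+ez*(dz+a*np.sin(th)+c*np.cos(th))
for th,dx,dz in [(.13,.002,.004),(.26,.004,.008),(.39,.008,.014),(.52,.012,.022),(.55,.018,.032),(.55,.024,.042),(.55,.03,.06),(.55,.03,.10)]:
    g=goal(th,dx,dz); print(th,np.round(R.inv().apply(g-p)*100,2))
E
```

```text
tab 203 (array([552.2, 260.3]), array([18.7,  2.5]), 86.74) [0.5521 0.2604 0.0575]
pads tool y [-27.9  30.5] x [-10.   13.1]
tab in tool mm [ -1.3   0.9 -37.1] [[-10.   -0.3 -38.3]
 [  7.3   2.1 -36.1]]
TCP [0.5513 0.2618 0.0204] [-3.141  0.     1.515]
[ 0.64719306 -0.43697509 -0.52097129] 0.003364295635559212
0.13 [-0.06 -0.   -1.49]
0.26 [-0.26 -0.   -2.94]
0.39 [-0.39 -0.   -4.52]
0.52 [-0.64 -0.   -6.23]
0.55 [-0.21 -0.   -7.43]
0.55 [ 0.39 -0.   -8.43]
0.55 [  0.99  -0.   -10.23]
0.55 [  0.99  -0.   -14.23]
```

Emit:
{"op": "play_rows", "data": {"motion": [[-0.1, 0, -1.5, 0, 0.13, 0, -1], [-0.3, 0, -2.9, 0, 0.26, 0, -1], [-0.4, 0, -4.5, 0, 0.39, 0, -1], [-0.6, 0, -6.2, 0, 0.52, 0, -1], [-0.2, 0, -7.4, 0, 0.55, 0, -1]]}}

```text
clock: 15.2
position: [0.5516, 0.2581, 0.0948]
tool_rot: [3.141, -0.553, 1.513]
force: [0.4, 0.6, -2.1]
grip_width: 0.0029
finger_force: 81.6
```

```bash
python3 - <<'E'
from h import *
p,R,s=tool(); print(p,s['tool_rot'],s['force'],s['moment'],s['grip_width'],s['finger_force'])
im,d,W=cloud('side'); cv2.imwrite('pics/c.png',cv2.resize(im[180:320,120:310,::-1],None,fx=4,fy=4,interpolation=cv2.INTER_CUBIC))
for w in ([0,.006,.01],[0,.012,.04],[0,.012,.12]): print(np.round(R.inv().apply(w)*100,2))
E
```

```text
[0.55161384 0.25806097 0.09478919] [ 3.14139571 -0.55317578  1.51264452] [ 0.4454678   0.57509574 -2.12244613] [-0.70297762  0.10487309  0.03489092] 0.0029149319071189897 81.59822344779968
[ 1.04 -0.03 -0.54]
[ 3.12 -0.07 -2.77]
[ 7.32 -0.07 -9.58]
```

View pics/c.png

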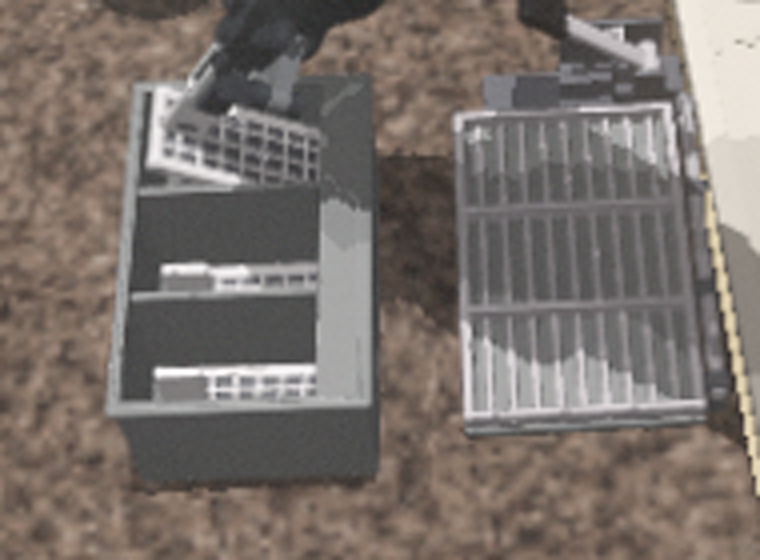

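The far panel is held and tilted up out of its bay (its top edge runs (150,90)–(325,140) in the crop); the other two are still down.

Emit:
{"op": "play_rows", "data": {"motion": [[1, 0, -0.5, 0, 0, 0, -1], [2, 0, -1.1, 0, 0, 0, -1], [3.1, 0, -2.8, 0, 0, 0, -1], [4.9, 0, -5.7, 0, 0, 0, -1], [7.3, 0, -9.6, 0, 0, 0, -1]]}}

```text
clock: 15.75
position: [0.5502, 0.2741, 0.2153]
tool_rot: [-3.14, -0.548, 1.518]
force: [1.0, -1.1, -1.8]
grip_width: 0.0035
finger_force: 81.6
```

```bash
python3 - <<'E'
from h import *
p,R,s=tool(); print(p,s['tool_rot'],s['force'],s['grip_width'])
# panel centre target far place; grasp tab centre 35 mm towards +x
c=np.array([.497,.0605]); yaw=1.512; ex=np.array([np.cos(yaw),np.sin(yaw)]); ey=np.array([-ex[1],ex[0]])
for k in(-.062,0,.062): print(k,c+ey*k+.035*ex)
g=c+ey*-.062+.035*ex
print(rel([g[0],g[1],.12],[np.pi,0,1.512]), rel([g[0],g[1],.12],[np.pi,-.553,1.512]))
E
```

```text
[0.55017287 0.27413171 0.21525287] [-3.13991327 -0.54786347  1.51795664] [ 1.02077872 -1.10107102 -1.78782461] 0.0035111532585333
-0.062 [0.56094955 0.09179625]
0 [0.49905669 0.09543952]
0.062 [0.43716382 0.09908279]
(array([-20.46,   2.04,  -1.33]), array([-0.003, -0.548,  0.006])) (array([-20.46,   2.04,  -1.33]), array([-0.005,  0.005,  0.005]))
```

Emit:
{"op": "play_rows", "data": {"motion": [[-4, 0.4, 0, 0, -0.11, 0, -1], [-8, 0.8, -0.3, 0, -0.22, 0, -1], [-12, 1.2, -0.6, 0, -0.33, 0, -1], [-16, 1.6, -1, 0, -0.44, 0, -1], [-20.5, 2, -1.3, 0, -0.55, 0, -1]]}}

```text
clock: 16.25
position: [0.5627, 0.0909, 0.1202]
tool_rot: [3.137, 0.005, 1.518]
force: [0.5, 0.3, -1.8]
grip_width: 0.0031
finger_force: 81.6
```

Emit:
{"op": "play_rows", "data": {"motion": [[0, 0, 1.5, 0, 0, 0, -1], [0, 0, 3, 0, 0, 0, -1], [0, 0, 4.5, 0, 0, 0, -1], [0, 0, 5.5, 0, 0, 0, -1], [0, 0, 5.5, 0, 0, 0, -1]]}}

```text
clock: 16.75
position: [0.561, 0.0898, 0.0621]
tool_rot: [-3.14, -0.0, 1.515]
force: [-0.4, 0.0, -0.5]
grip_width: 0.0031
finger_force: 81.6
```

```bash
cat >> h.py <<'E'
def panelview():
    """held panel and rack in tool frame (mm), wrist camera"""
    p,R,s=tool(); im,d,W=cloud('wrist'); b=im.min(2).ravel()
    Q=W.reshape(-1,3); print('TCP',np.round(p,4),np.round(s['tool_rot'],3),np.round(s['force'],1))
    return p,R,im,Q,b
E
python3 - <<'E'
from h import *
p,R,im,Q,b=panelview()
T=R.inv().apply(Q-p)*1000
print(rel([.561,.0918,.03],[np.pi,0,1.512]))
# held panel slab: world z about p.z-.0264+.012+.008
zt=p[2]-.0264+.020
m=np.isfinite(T).all(1)&(abs(Q[:,2]-zt)<.007)&(abs(T[:,1])<40)&(T[:,0]>-110)&(T[:,0]<30)&(b>110)
t=T[m]; print('slab',len(t),rect(t/1000),np.round(np.median(t,0),1)); 
A=np.c_[t[:,0],t[:,1],np.ones(len(t))]; print('plane slopes',np.linalg.lstsq(A,t[:,2],rcond=None)[0].round(3))
cv2.imwrite('pics/d.png',cv2.resize(im[:,:,::-1],None,fx=1.5,fy=1.5))
E
```

```text
TCP [0.561  0.0898 0.0621] [-3.14  -0.     1.515] [-0.4  0.  -0.5]
(array([ 0.2 , -0.05,  3.3 ]), array([-0.001, -0.   ,  0.003]))
slab 2647 (array([-33.3,   0.7]), array([95.4, 50.1]), 0.6) [1.1 1.2 5.2]
plane slopes [ 2.300e-02 -4.000e-03  5.526e+00]
```

```bash
cat >> h.py <<'E'
def ridges(p,R,Q,ylim=45):
    T=R.inv().apply(Q-p)*1000
    for lo,hi in [(-100,-70),(-ylim,-20),(20,ylim),(70,100)]:
        m=np.isfinite(T).all(1)&(Q[:,2]>.0165)&(Q[:,2]<.024)&(T[:,1]>lo)&(T[:,1]<hi)&(T[:,0]>-88)&(T[:,0]<18)
        h,e=np.histogram(T[m][:,1],np.arange(lo,hi+1)); 
        if m.sum()>10: 
            i=h.argmax(); print('ridge',lo,hi,m.sum(),'peak',e[i],h[max(0,i-4):i+5])
    for ym in (0,-62,62):
        m=np.isfinite(T).all(1)&(Q[:,2]>.0165)&(Q[:,2]<.026)&(abs(T[:,1]-ym)<24)&(T[:,0]>18)&(T[:,0]<45)
        if m.sum()>10: print('+x ridge at y',ym,m.sum(),np.percentile(T[m][:,0],[5,50,95]).round(1))
E
python3 - <<'E'
from h import *
p,R,im,Q,b=panelview(); ridges(p,R,Q)
E
```

```text
TCP [0.5615 0.0898 0.0629] [-3.141 -0.     1.515] [ 0.1  0.5 -0.7]
ridge -100 -70 713 peak -91 [ 25 120 147 191 227   3   0   0   0]
ridge -45 -20 418 peak -31 [  0   0  54 107 117 112  28   0   0]
ridge 20 45 249 peak 31 [  0  11  30  32 102  73   0   0   0]
ridge 70 100 64 peak 73 [ 0  0  0 49  6  6  3  0]
+x ridge at y 0 591 [24.9 28.  30.2]
+x ridge at y -62 598 [24.9 27.9 30.2]
```

Emit:
{"op": "play_rows", "data": {"motion": [[0.3, -0.05, 1, 0, 0, 0, -1], [0.3, -0.05, 2, 0, 0, 0, -1], [0.3, -0.05, 2.9, 0, 0, 0, -1], [0.3, -0.05, 3.3, 0, 0, 0, -1], [0.3, -0.05, 3.4, 0, 0, 0, -1]]}}

```text
clock: 17.35
position: [0.5611, 0.0925, 0.0287]
tool_rot: [-3.141, 0.0, 1.515]
force: [-0.2, -0.7, -0.7]
grip_width: 0.0029
finger_force: 81.6
```

Emit:
{"op": "play_rows", "data": {"motion": [[0, 0, 0, 0, 0, 0, -1], [0, 0, 0.1, 0, 0, 0, -1], [0, 0, 0.2, 0, 0, 0, -1], [0, 0, 0.2, 0, 0, 0, -1], [0, 0, 0.2, 0, 0, 0, -1]]}}

```text
clock: 17.85
position: [0.5614, 0.0925, 0.0275]
tool_rot: [3.141, -0.0, 1.515]
force: [-0.2, 0.2, -0.7]
grip_width: 0.0033
finger_force: 81.6
```

Emit:
{"op": "play_rows", "data": {"motion": [[0, 0, 0.1, 0, 0, 0, -1], [0, 0, 0.2, 0, 0, 0, -1], [0, 0, 0.2, 0, 0, 0, -1], [0, 0, 0.2, 0, 0, 0, -0.6], [0, 0, 0.2, 0, 0, 0, -0.6]]}}

```text
clock: 18.35
position: [0.5614, 0.0925, 0.0254]
tool_rot: [3.141, -0.0, 1.515]
force: [-0.2, 0.0, -0.5]
grip_width: 0.0172
finger_force: 0.0
```

Emit:
{"op": "play_rows", "data": {"motion": [[0, 0, 0, 0, 0, 0, -0.5], [0, 0, 0, 0, 0, 0, -0.5], [0, 0, -2, 0, 0, 0, -0.5], [0, 0, -5, 0, 0, 0, -0.5], [0, 0, -9, 0, 0, 0, -0.5]]}}

```text
clock: 18.85
position: [0.5604, 0.0924, 0.1153]
tool_rot: [-3.139, 0.0, 1.515]
force: [0.6, -0.7, -0.1]
grip_width: 0.0212
finger_force: 0.0
```

Emit:
{"op": "play_rows", "data": {"motion": [[0, 0, -4, 0, 0, 0, -0.5], [0, 0, -8, 0, 0, 0, -0.5], [0, 0, -8, 0, 0, 0, -0.5], [0, 0, -8, 0, 0, 0, -0.5], [0, 0, -8, 0, 0, 0, -0.5]]}}

```text
clock: 19.35
position: [0.561, 0.0922, 0.1945]
tool_rot: [-3.14, 0.0, 1.515]
force: [0.6, -0.2, -0.0]
grip_width: 0.0216
finger_force: 0.0
```

```bash
cat >> h.py <<'E'
C=np.array([.497,.0605]); YAW=1.512
def rackcheck(Q,b):
    ex=np.array([np.cos(YAW),np.sin(YAW)]); ey=np.array([-ex[1],ex[0]])
    for k in (-.062,0,.062):
        c=C+ey*k; a=(Q[:,:2]-c)@ex; l=(Q[:,:2]-c)@ey
        m=np.isfinite(a)&(abs(a)<.07)&(abs(l)<.03)&(b>110)
        s=m&(abs(Q[:,2]-.020)<.004)&(b>150); t=m&(Q[:,2]>.054)&(Q[:,2]<.068)
        print('place',k,'slab',s.sum(),np.percentile(a[s],[1,99]).round(3) if s.sum()>200 else '',np.percentile(l[s],[1,99]).round(3) if s.sum()>200 else '','tab',t.sum(),np.round([a[t].mean(),l[t].mean()],4) if t.sum()>10 else '')
E
python3 - <<'E'
from h import *
p,R,im,Q,b=panelview(); rackcheck(Q,b)
gview(.53,.58,.08,.12,.054,.068)
print(rel([.4885,.262,.09],[np.pi,0,1.512]))
W=Q; 
for lo,hi in [(.39,.455),(.455,.52)]:
    t=Q[(Q[:,0]>lo)&(Q[:,0]<hi)&(Q[:,1]>.24)&(Q[:,1]<.3)&(b>130)&(Q[:,2]>.05)&(Q[:,2]<.062)]; print(len(t),rect(t) if len(t)>5 else '')
E
```

```text
TCP [0.561  0.0922 0.1945] [-3.14   0.     1.515] [ 0.6 -0.2 -0. ]
place -0.062 slab 1732 [-0.06   0.049] [-0.027  0.029] tab 177 [ 0.0044 -0.0019]
place 0 slab 66   tab 15 [-0.0644  0.006 ]
place 0.062 slab 227 [0.025 0.061] [-0.017  0.03 ] tab 51 [-0.0648 -0.0014]
tab 107 (array([563.2,  92.4]), array([22.5,  4.1]), 86.81) [0.5632 0.0925 0.0628]
pads tool y [-23.   24.8] x [-10.5  10.9]
tab in tool mm [  0.4   2.5 131.6] [[-10.4   0.4 129.9]
 [ 11.3   4.6 132.7]]
TCP [0.5609 0.0923 0.1943] [-3.14   0.     1.515]
(array([16.53, -8.16, 10.45]), array([-0.002,  0.   ,  0.003]))
18 (array([430.7, 257.3]), array([5.3, 2.1]), 5.09)
32 (array([489.2, 253.2]), array([4. , 5.6]), 89.78)
```

Emit:
{"op": "play_rows", "data": {"motion": [[4, -2, 0, 0, 0, 0, -0.62], [8, -4, 2, 0, 0, 0, -0.62], [12, -6, 5, 0, 0, 0, -0.62], [16, -8.2, 9, 0, 0, 0, -0.62], [16.7, -8.2, 12, 0, 0, 0, -0.62]]}}

```text
clock: 19.95
position: [0.4868, 0.2673, 0.0744]
tool_rot: [-3.141, -0.002, 1.518]
force: [1.5, 0.6, 0.0]
grip_width: 0.0164
finger_force: 0.0
```

Emit:
{"op": "play_rows", "data": {"motion": [[0, 0, 1.4, 0, 0, 0, -0.62], [0, 0, 1.4, 0, 0, 0, -0.62], [0, 0, 1.4, 0, 0, 0, -0.62], [0, 0, 1.4, 0, 0, 0, -0.62], [0, 0, 1.4, 0, 0, 0, -0.62]]}}

```text
clock: 20.45
position: [0.4899, 0.2633, 0.0626]
tool_rot: [3.14, -0.001, 1.513]
force: [0.0, 0.1, -0.7]
grip_width: 0.0161
finger_force: 0.0
```

```bash
python3 - <<'E'
from h import *
gview(.47,.51,.23,.29)
E
```

```text
tab 326 (array([489.6, 264.5]), array([23.7,  5.7]), 86.88) [0.4899 0.2654 0.0568]
pads tool y [-20.5  22.3] x [-10.   10.9]
tab in tool mm [ 2.1 -0.1  5.8] [[-9.6 -2.6  4.5]
 [12.7  2.5  7.9]]
TCP [0.4899 0.2633 0.0626] [ 3.140e+00 -1.000e-03  1.513e+00]
```

Emit:
{"op": "play_rows", "data": {"motion": [[0.15, -0.12, 1.2, 0, 0, 0, -0.62], [0.15, -0.12, 2.4, 0, 0, 0, -0.62], [0.15, -0.12, 3.6, 0, 0, 0, -0.62], [0.15, -0.12, 4.1, 0, 0, 0, -0.62], [0.15, -0.12, 4.2, 0, 0, 0, -0.62]]}}

```text
clock: 21.0
position: [0.4872, 0.2653, 0.0183]
tool_rot: [-3.14, 0.001, 1.515]
force: [-0.1, -0.3, 0.3]
grip_width: 0.0161
finger_force: 0.0
```

Emit:
{"op": "play_rows", "data": {"motion": [[0, 0, 0, 0, 0, 0, -0.62], [0, 0, 0, 0, 0, 0, -1], [0, 0, 0, 0, 0, 0, -1], [0, 0, 0, 0, 0, 0, -1], [0, 0, 0, 0, 0, 0, -1]]}}

```text
clock: 21.5
position: [0.488, 0.2654, 0.0196]
tool_rot: [3.141, -0.0, 1.515]
force: [0.5, 0.3, 0.7]
grip_width: 0.0033
finger_force: 82.4
```

```bash
python3 - <<'E'
from h import *
gview(.47,.51,.23,.29)
E
```

```text
tab 230 (array([484.2, 262.6]), array([16.1, 21.8]), 6.51) [0.4887 0.2633 0.0571]
pads tool y [-26.4  32. ] x [-9.1 13.1]
tab in tool mm [ -2.1   0.9 -37.5] [[-12.1  -0.3 -38.6]
 [  7.7   2.1 -36.3]]
TCP [0.488  0.2654 0.0196] [ 3.141 -0.     1.515]
```

Emit:
{"op": "play_rows", "data": {"motion": [[-0.1, 0, -1.5, 0, 0.13, 0, -1], [-0.3, 0, -2.9, 0, 0.26, 0, -1], [-0.4, 0, -4.5, 0, 0.39, 0, -1], [-0.6, 0, -6.2, 0, 0.52, 0, -1], [-0.2, 0, -7.4, 0, 0.55, 0, -1]]}}

```text
clock: 22.05
position: [0.4877, 0.2623, 0.0939]
tool_rot: [3.141, -0.553, 1.514]
force: [-0.4, 1.1, -2.9]
grip_width: 0.0033
finger_force: 82.1
```

Emit:
{"op": "play_rows", "data": {"motion": [[1, 0, -0.5, 0, 0, 0, -1], [2, 0, -1.1, 0, 0, 0, -1], [3.1, 0, -2.8, 0, 0, 0, -1], [4.9, 0, -5.7, 0, 0, 0, -1], [7.3, 0, -9.6, 0, 0, 0, -1]]}}

```text
clock: 22.55
position: [0.4866, 0.2771, 0.2141]
tool_rot: [-3.14, -0.548, 1.518]
force: [1.1, -0.0, -1.0]
grip_width: 0.003
finger_force: 82.1
```

```bash
python3 - <<'E'
from h import *
p,R,s=tool(); print(p,s['tool_rot'],s['force'],s['grip_width'])
print(rel([.4995,.0975,.12],[np.pi,0,1.512]))
E
```

```text
[0.48660003 0.27709606 0.21408002] [-3.13975046 -0.54799208  1.51768548] [ 1.11087536 -0.02465452 -1.03466462] 0.003033906690963745
(array([-20.15,   2.24,  -1.28]), array([-0.003, -0.548,  0.006]))
```

Emit:
{"op": "play_rows", "data": {"motion": [[-4, 0.4, 0, 0, -0.11, 0, -1], [-8, 0.8, -0.3, 0, -0.22, 0, -1], [-12, 1.3, -0.6, 0, -0.33, 0, -1], [-16, 1.8, -1, 0, -0.44, 0, -1], [-20.2, 2.2, -1.3, 0, -0.55, 0, -1]]}}

```text
clock: 23.05
position: [0.5012, 0.0959, 0.1201]
tool_rot: [3.138, 0.006, 1.517]
force: [-0.6, 0.3, -2.1]
grip_width: 0.0032
finger_force: 82.0
```

Emit:
{"op": "play_rows", "data": {"motion": [[0, 0, 1.5, 0, 0, 0, -1], [0, 0, 3, 0, 0, 0, -1], [0, 0, 4.5, 0, 0, 0, -1], [0, 0, 5.5, 0, 0, 0, -1], [0, 0, 5.5, 0, 0, 0, -1]]}}

```text
clock: 23.55
position: [0.4995, 0.0957, 0.0626]
tool_rot: [-3.14, -0.0, 1.515]
force: [0.2, -0.0, -0.6]
grip_width: 0.0038
finger_force: 82.0
```

```bash
python3 - <<'E'
from h import *
p,R,im,Q,b=panelview(); ridges(p,R,Q); print(rel([.4995,.0965,.03],[np.pi,0,1.512]))
T=R.inv().apply(Q-p)*1000
zt=p[2]-.0264+.020
m=np.isfinite(T).all(1)&(abs(Q[:,2]-zt)<.007)&(abs(T[:,1])<40)&(T[:,0]>-110)&(T[:,0]<30)&(b>110)
t=T[m]; print('slab',len(t),rect(t/1000))
E
```

```text
TCP [0.4995 0.0957 0.0626] [-3.14  -0.     1.515] [ 0.2 -0.  -0.6]
ridge -100 -70 716 peak -91 [  2  48 128 152 258 128   0   0   0]
ridge -45 -20 406 peak -30 [  0  36 106 109 115  40   0   0   0]
ridge 20 45 1147 peak 39 [  0   0   0  71 154 130 128 123 123]
ridge 70 100 2381 peak 91 [112  36   1  91 287 158 118  73   1]
+x ridge at y 0 602 [22.  25.2 27.7]
+x ridge at y -62 596 [21.8 25.2 27.7]
+x ridge at y 62 601 [22.1 25.3 27.7]
(array([ 0.07, -0.04,  3.34]), array([-0.001, -0.001,  0.003]))
slab 2495 (array([-33.3,   1.1]), array([50. , 95.5]), 89.74)
```

Emit:
{"op": "play_rows", "data": {"motion": [[0.1, -0.08, 1, 0, 0, 0, -1], [0.1, -0.08, 2, 0, 0, 0, -1], [0.1, -0.08, 3, 0, 0, 0, -1], [0.1, -0.08, 3.4, 0, 0, 0, -1], [0.1, -0.08, 3.5, 0, 0, 0, -1]]}}

```text
clock: 24.1
position: [0.4992, 0.0965, 0.0283]
tool_rot: [-3.141, 0.0, 1.515]
force: [0.5, 0.5, -2.2]
grip_width: 0.0037
finger_force: 82.1
```

Emit:
{"op": "play_rows", "data": {"motion": [[0, 0, 0.1, 0, 0, 0, -1], [0, 0, 0.2, 0, 0, 0, -1], [0, 0, 0.3, 0, 0, 0, -1], [0, 0, 0.3, 0, 0, 0, -0.6], [0, 0, 0.3, 0, 0, 0, -0.6]]}}

```text
clock: 24.6
position: [0.4996, 0.0965, 0.026]
tool_rot: [3.141, 0.0, 1.515]
force: [-0.4, -0.3, 0.6]
grip_width: 0.0175
finger_force: 0.0
```

Emit:
{"op": "play_rows", "data": {"motion": [[0, 0, 0, 0, 0, 0, -0.5], [0, 0, 0, 0, 0, 0, -0.5], [0, 0, -2, 0, 0, 0, -0.5], [0, 0, -5, 0, 0, 0, -0.5], [0, 0, -9, 0, 0, 0, -0.5]]}}

```text
clock: 25.1
position: [0.4986, 0.0965, 0.1161]
tool_rot: [-3.139, 0.0, 1.515]
force: [0.4, -0.8, 1.4]
grip_width: 0.021
finger_force: 0.0
```

Emit:
{"op": "play_rows", "data": {"motion": [[0, 0, -4, 0, 0, 0, -0.5], [0, 0, -8, 0, 0, 0, -0.5], [0, 0, -8, 0, 0, 0, -0.5], [0, 0, -8, 0, 0, 0, -0.5], [0, 0, -8, 0, 0, 0, -0.5]]}}

```text
clock: 25.6
position: [0.4991, 0.0962, 0.1951]
tool_rot: [-3.141, 0.0, 1.515]
force: [-0.0, 0.3, -0.7]
grip_width: 0.0214
finger_force: 0.0
```

```bash
python3 - <<'E'
from h import *
p,R,im,Q,b=panelview(); rackcheck(Q,b)
for lo,hi in [(.48,.52),(.54,.58)]:
    t=Q[(Q[:,0]>lo)&(Q[:,0]<hi)&(Q[:,1]>.07)&(Q[:,1]<.13)&(b>130)&(Q[:,2]>.054)&(Q[:,2]<.068)]; print('rack tab',len(t),rect(t),np.median(t[:,2]))
t=Q[(Q[:,0]>.40)&(Q[:,0]<.455)&(Q[:,1]>.24)&(Q[:,1]<.3)&(b>130)&(Q[:,2]>.05)&(Q[:,2]<.062)]; print(len(t),rect(t) if len(t)>5 else '')
print(rel([.4288,.2681,.06],[np.pi,0,1.508]))
E
```

```text
TCP [0.4991 0.0962 0.1951] [-3.141  0.     1.515] [-0.   0.3 -0.7]
place -0.062 slab 2281 [-0.058  0.062] [-0.028  0.029] tab 154 [ 0.0274 -0.0022]
place 0 slab 1706 [-0.06   0.048] [-0.026  0.022] tab 191 [ 0.0063 -0.0016]
place 0.062 slab 3   tab 8 
rack tab 111 (array([500.9,  94.9]), array([22.7,  5.2]), 86.75) 0.06286190044995511
rack tab 119 (array([563.1,  93. ]), array([22.5,  5.8]), 85.99) 0.06275152052454011
27 (array([429.9, 257.7]), array([5.5, 3.1]), 8.56)
(array([16.77, -7.95, 13.5 ]), array([-0.002,  0.   ,  0.007]))
```

Emit:
{"op": "play_rows", "data": {"motion": [[4, -2, 0, 0, 0, 0, -0.65], [8, -4, 2, 0, 0, 0, -0.65], [12, -6, 5, 0, 0, 0, -0.65], [16, -8, 9, 0, 0, 0, -0.65], [16.8, -8, 12, 0, 0, 0, -0.65]]}}

```text
clock: 26.15
position: [0.4269, 0.2718, 0.0745]
tool_rot: [-3.141, -0.001, 1.518]
force: [1.7, -0.9, 0.6]
grip_width: 0.0151
finger_force: 0.0
```

Emit:
{"op": "play_rows", "data": {"motion": [[0, 0, 1.4, 0, 0, 0, -0.65], [0, 0, 1.4, 0, 0, 0, -0.65], [0, 0, 1.4, 0, 0, 0, -0.65], [0, 0, 1.4, 0, 0, 0, -0.65], [0, 0, 1.4, 0, 0, 0, -0.65]]}}

```text
clock: 26.65
position: [0.43, 0.2682, 0.063]
tool_rot: [3.14, -0.001, 1.513]
force: [0.7, -1.4, -0.1]
grip_width: 0.0152
finger_force: 0.0
```

```bash
python3 - <<'E'
from h import *
gview(.41,.45,.23,.295)
E
```

```text
tab 310 (array([430.4, 269.2]), array([23. ,  5.7]), 86.4) [0.4306 0.2694 0.0568]
pads tool y [-19.8  21.7] x [-10.5  10.9]
tab in tool mm [1.2 0.5 6.2] [[-9.8 -2.4  4.7]
 [11.8  3.1  7.6]]
TCP [0.43   0.2682 0.063 ] [ 3.140e+00 -1.000e-03  1.513e+00]
```

Emit:
{"op": "play_rows", "data": {"motion": [[0.1, -0.06, 1.2, 0, 0, 0, -0.65], [0.1, -0.06, 2.4, 0, 0, 0, -0.65], [0.1, -0.06, 3.4, 0, 0, 0, -0.65], [0.1, -0.06, 3.9, 0, 0, 0, -0.65], [0.1, -0.06, 4.1, 0, 0, 0, -0.65]]}}

```text
clock: 27.2
position: [0.428, 0.2697, 0.02]
tool_rot: [-3.141, 0.001, 1.515]
force: [0.6, -0.3, 0.5]
grip_width: 0.0147
finger_force: 0.0
```

Emit:
{"op": "play_rows", "data": {"motion": [[0, 0, 0, 0, 0, 0, -0.65], [0, 0, 0, 0, 0, 0, -1], [0, 0, 0, 0, 0, 0, -1], [0, 0, 0, 0, 0, 0, -1], [0, 0, 0, 0, 0, 0, -1]]}}

```text
clock: 27.7
position: [0.4287, 0.2699, 0.0212]
tool_rot: [3.141, -0.0, 1.515]
force: [-0.8, 0.6, 6.4]
grip_width: 0.0033
finger_force: 80.3
```

```bash
python3 - <<'E'
from h import *
gview(.41,.45,.23,.295)
E
```

```text
tab 214 (array([422.9, 267.5]), array([19.6, 15.4]), 87.01) [0.4294 0.2677 0.0571]
pads tool y [-29.   29.4] x [-9.8 13.1]
tab in tool mm [ -2.2   0.9 -35.9] [[-11.8  -0.3 -37. ]
 [  6.9   2.1 -34.7]]
TCP [0.4287 0.2699 0.0212] [ 3.141 -0.     1.515]
```

Emit:
{"op": "play_rows", "data": {"motion": [[-0.2, 0, -1.5, 0, 0.13, 0, -1], [-0.4, 0, -2.9, 0, 0.26, 0, -1], [-0.6, 0, -4.5, 0, 0.39, 0, -1], [-0.8, 0, -6.3, 0, 0.52, 0, -1], [-0.4, 0, -7.6, 0, 0.55, 0, -1]]}}

```text
clock: 28.25
position: [0.4283, 0.2646, 0.0972]
tool_rot: [3.141, -0.553, 1.514]
force: [-0.5, 1.3, -2.2]
grip_width: 0.0029
finger_force: 79.4
```

Emit:
{"op": "play_rows", "data": {"motion": [[1, 0, -0.5, 0, 0, 0, -1], [2, 0, -1.1, 0, 0, 0, -1], [3.1, 0, -2.8, 0, 0, 0, -1], [4.9, 0, -5.7, 0, 0, 0, -1], [7.3, 0, -9.6, 0, 0, 0, -1]]}}

```text
clock: 28.75
position: [0.4271, 0.2794, 0.2177]
tool_rot: [-3.14, -0.548, 1.518]
force: [1.8, -0.2, -1.3]
grip_width: 0.0031
finger_force: 79.4
```

```bash
python3 - <<'E'
from h import *
p,R,s=tool(); print(p,s['tool_rot'],s['force'],s['grip_width'])
print(rel([.4376,.1005,.12],[np.pi,0,1.512]))
E
```

```text
[0.42714402 0.27935492 0.21765715] [-3.13976955 -0.54756726  1.51805355] [ 1.84506322 -0.18407956 -1.33272152] 0.0031299637144441175
(array([-20.29,   1.99,  -0.94]), array([-0.003, -0.548,  0.006]))
```

Emit:
{"op": "play_rows", "data": {"motion": [[-4, 0.4, 0, 0, -0.11, 0, -1], [-8, 0.8, -0.2, 0, -0.22, 0, -1], [-12, 1.2, -0.4, 0, -0.33, 0, -1], [-16, 1.6, -0.7, 0, -0.44, 0, -1], [-20.3, 2, -0.9, 0, -0.55, 0, -1]]}}

```text
clock: 29.25
position: [0.4399, 0.0995, 0.1195]
tool_rot: [3.138, 0.006, 1.517]
force: [-0.6, 0.5, -2.6]
grip_width: 0.0029
finger_force: 79.4
```

Emit:
{"op": "play_rows", "data": {"motion": [[0, 0, 1.5, 0, 0, 0, -1], [0, 0, 3, 0, 0, 0, -1], [0, 0, 4.5, 0, 0, 0, -1], [0, 0, 5.5, 0, 0, 0, -1], [0, 0, 5.5, 0, 0, 0, -1]]}}

```text
clock: 29.75
position: [0.4387, 0.1004, 0.0632]
tool_rot: [-3.141, 0.001, 1.517]
force: [-0.0, -0.4, -1.1]
grip_width: 0.0034
finger_force: 79.4
```

```bash
python3 - <<'E'
from h import *
p,R,im,Q,b=panelview(); ridges(p,R,Q); print(rel([.4376,.1005,.03],[np.pi,0,1.512]))
T=R.inv().apply(Q-p)*1000
zt=p[2]-.0272+.020
m=np.isfinite(T).all(1)&(abs(Q[:,2]-zt)<.007)&(abs(T[:,1])<40)&(T[:,0]>-110)&(T[:,0]<30)&(b>110)
t=T[m]; print('slab',len(t),rect(t/1000))
A=np.c_[t[:,0],t[:,1],np.ones(len(t))]; print('plane',np.linalg.lstsq(A,t[:,2],rcond=None)[0].round(3))
E
```

```text
TCP [0.4387 0.1004 0.0632] [-3.141e+00  1.000e-03  1.517e+00] [-0.  -0.4 -1.1]
ridge -45 -20 457 peak -30 [  3  86 106 118 127  17   0   0   0]
ridge 20 45 1262 peak 37 [  0   0   0  10 178 121 127 121 121]
ridge 70 100 2306 peak 90 [ 49   3   0   5 262 187 136  97  15]
+x ridge at y 0 597 [21.3 24.3 26.6]
+x ridge at y 62 573 [21.3 24.3 26.5]
(array([ 0.02, -0.13,  3.37]), array([0.   , 0.001, 0.005]))
slab 2407 (array([-33.8,   0.9]), array([96.8, 50.1]), 0.03)
plane [ 0.000e+00 -2.000e-03  6.589e+00]
```

Emit:
{"op": "play_rows", "data": {"motion": [[0.1, -0.11, 1, 0, 0, 0, -1], [0.1, -0.11, 2, 0, 0, 0, -1], [0.1, -0.11, 3, 0, 0, 0, -1], [0.1, -0.11, 3.3, 0, 0, 0, -1], [0.1, -0.11, 3.4, 0, 0, 0, -1]]}}

```text
clock: 30.3
position: [0.4377, 0.1003, 0.029]
tool_rot: [-3.141, 0.0, 1.515]
force: [-0.1, 0.4, -0.7]
grip_width: 0.0031
finger_force: 79.4
```

Emit:
{"op": "play_rows", "data": {"motion": [[0, 0, 0.1, 0, 0, 0, -1], [0, 0, 0.2, 0, 0, 0, -1], [0, 0, 0.3, 0, 0, 0, -1], [0, 0, 0.3, 0, 0, 0, -0.6], [0, 0, 0.3, 0, 0, 0, -0.6]]}}

```text
clock: 30.8
position: [0.4382, 0.1003, 0.0266]
tool_rot: [3.141, -0.0, 1.515]
force: [-0.1, -1.1, 0.4]
grip_width: 0.0172
finger_force: 0.0
```

Emit:
{"op": "play_rows", "data": {"motion": [[0, 0, 0, 0, 0, 0, -0.5], [0, 0, 0, 0, 0, 0, -0.5], [0, 0, -2, 0, 0, 0, -0.5], [0, 0, -5, 0, 0, 0, -0.5], [0, 0, -9, 0, 0, 0, -0.5]]}}

```text
clock: 31.3
position: [0.437, 0.1003, 0.1167]
tool_rot: [-3.139, 0.0, 1.515]
force: [0.8, 0.1, 1.8]
grip_width: 0.0212
finger_force: 0.0
```

Emit:
{"op": "play_rows", "data": {"motion": [[0, 0, -4, 0, 0, 0, -1], [-4, 1, -8, 0, 0, 0, -1], [-4, 2, -8, 0, 0, 0, -1], [-4, 2, -8, 0, 0, 0, -1], [-4, 2, -8, 0, 0, 0, -1]]}}

```text
clock: 31.8
position: [0.4552, 0.0596, 0.1958]
tool_rot: [-3.141, -0.0, 1.515]
force: [0.1, -0.7, -0.5]
grip_width: 0.0001
finger_force: 0.0
```

```bash
python3 - <<'E'
from h import *
p,R,im,Q,b=panelview()
for lo,hi in [(.42,.455),(.48,.52),(.54,.58)]:
    t=Q[(Q[:,0]>lo)&(Q[:,0]<hi)&(Q[:,1]>.07)&(Q[:,1]<.13)&(b>130)&(Q[:,2]>.054)&(Q[:,2]<.068)]; print('rack tab',len(t),rect(t) if len(t)>9 else '',np.median(t[:,2]))
save('e.png',im)
t=Q[(Q[:,0]>.585)&(Q[:,0]<.65)&(Q[:,1]>.02)&(Q[:,1]<.1)&(Q[:,2]>.06)&(Q[:,2]<.1)]; print('pad',len(t),rect(t),np.percentile(t[:,2],[50,95]))
print('lid', observe()['grip_width'])
E
```

```text
TCP [0.4552 0.0596 0.1958] [-3.141 -0.     1.515] [ 0.1 -0.7 -0.5]
rack tab 114 (array([438.8,  99.1]), array([22.8,  4.2]), 85.78) 0.06280693260728627
rack tab 126 (array([500.8,  95.6]), array([22.7,  5.3]), 87.85) 0.06273356891414786
rack tab 137 (array([562.9,  92.6]), array([23.9,  6.2]), 84.76) 0.06277203042447484
pad 865 (array([614.3,  57.6]), array([41.4, 25.6]), 86.8) [0.0863026  0.09361593]
lid -0.0002461207412074759
```

View pics/e.png

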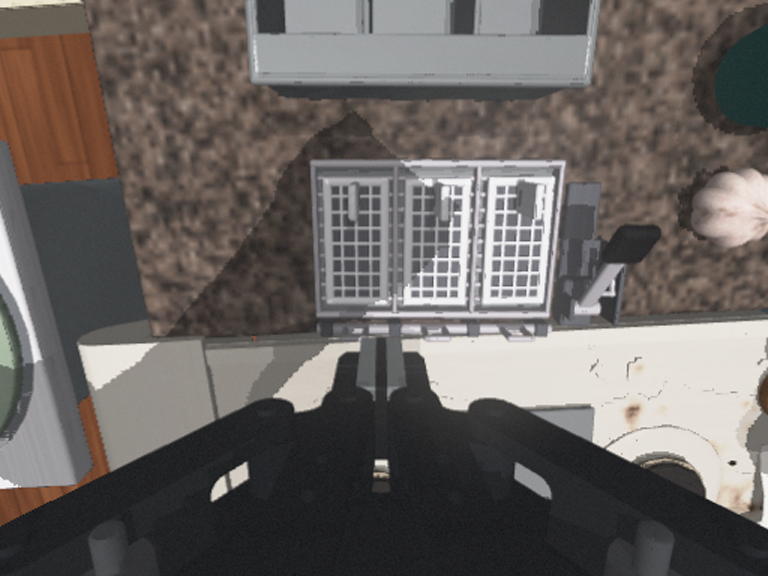

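All three panels lie flat in their places: mesh slabs at (352,240), (437,240) and (518,240), tabs at the bin-side end, lever pad raised at (635,243). Next is the lever.

```bash
cat > lev.py <<'E'
from h import *
c=np.array([.4974,.0610,.012]); yaw=1.512; ex=np.array([np.cos(yaw),np.sin(yaw),0]); ey=np.array([-ex[1],ex[0],0]); ez=np.array([0,0,1.])
th=.3
G=Rn.from_euler('xyz',[np.pi,-th,yaw]); tz=G.apply([0,0,1])
def rep(al,gap=0.):
    psi=.787-al; n=-np.sin(.7-al)*ex+np.cos(.7-al)*ez
    P=c-ey*.117+ex*(-.05+.0804*np.cos(psi))+ez*(.015+.0804*np.sin(psi))
    return P+n*gap+.0265*tz
E
python3 - <<'E'
from lev import *
p,R,s=tool(); print(p,s['tool_rot'])
print('pad',rep(0)-.0265*tz,rep(.7)-.0265*tz)
g=rep(0,.03); print('hover',g,np.round(R.inv().apply(g-p)*100,2),np.round((R.inv()*G).as_rotvec(),3))
for a,gap in [(0,.03),(0,.008),(0,0.0),(.15,0),(.3,0),(.45,0),(.6,0),(.66,0)]:
    print(a,gap,np.round(G.inv().apply(rep(a,gap)-rep(0,.03))*100,2))
E
```

```text
[0.45486996 0.06001215 0.19563702] [-3.14027210e+00 -2.34754532e-04  1.51613844e+00]
pad [0.61459507 0.06087336 0.08394238] [0.61596633 0.0841687  0.03398598]
hover [0.61391958 0.04939798 0.08157123] [-0.19 15.95 11.39] [-0.002  0.3    0.004]
0 0.03 [0. 0. 0.]
0 0.008 [0.86 0.   2.03]
0 0.0 [ 1.17 -0.    2.76]
0.15 0 [ 1.65 -0.    3.87]
0.3 0 [ 1.96 -0.    5.03]
0.45 0 [ 2.1  -0.    6.23]
0.6 0 [ 2.05 -0.    7.43]
0.66 0 [ 1.98 -0.    7.91]
```

Emit:
{"op": "play_rows", "data": {"motion": [[0, 4, 0, 0, 0.06, 0, -1], [0, 8, 0, 0, 0.12, 0, -1], [0, 12, 2, 0, 0.18, 0, -1], [-0.2, 16, 5, 0, 0.24, 0, -1], [-0.2, 16, 8, 0, 0.3, 0, -1]]}}

```text
clock: 32.35
position: [0.6182, 0.0498, 0.114]
tool_rot: [3.141, -0.304, 1.515]
force: [-0.8, -0.3, -0.3]
grip_width: -0.0002
finger_force: 0.0
```

Emit:
{"op": "play_rows", "data": {"motion": [[0, 0, 0, 0, 0, 0, -1], [0, 0, 0, 0, 0, 0, -1], [0, 0, 0, 0, 0, 0, -1], [0, 0, 0, 0, 0, 0, -1], [0, 0, 0, 0, 0, 0, -1]]}}

```text
clock: 32.85
position: [0.6155, 0.0487, 0.1178]
tool_rot: [3.14, -0.299, 1.516]
force: [0.5, 0.2, -0.2]
grip_width: -0.0001
finger_force: 0.0
```

```bash
python3 - <<'E'
from lev import *
p,R,s=tool(); print(p,s['tool_rot'],s['force'])
for a,gap in [(0,.03),(0,.008),(0,0.0),(.15,0),(.3,0),(.45,0),(.6,0),(.66,0)]:
    print(a,gap,np.round(R.inv().apply(rep(a,gap)-p)*100,2))
im,d,W=cloud('wrist'); Q=W.reshape(-1,3)
m=(Q[:,0]>.585)&(Q[:,0]<.65)&(Q[:,1]>.04)&(Q[:,1]<.1)&(Q[:,2]>.068)&(Q[:,2]<.1)&(im.reshape(-1,3).max(1)<70); t=Q[m]; print('pad',len(t),rect(t),np.percentile(t[:,2],[5,50,95]))
E
```

```text
[0.61554465 0.0487156  0.11780009] [ 3.139681   -0.29878441  1.51628937] [ 0.5332869   0.15338223 -0.22581586]
0 0.03 [-1.01 -0.17  3.48]
0 0.008 [-0.15 -0.17  5.5 ]
0 0.0 [ 0.16 -0.17  6.24]
0.15 0 [ 0.65 -0.17  7.34]
0.3 0 [ 0.96 -0.17  8.51]
0.45 0 [ 1.1  -0.17  9.71]
0.6 0 [ 1.05 -0.17 10.91]
0.66 0 [ 0.98 -0.17 11.39]
pad 1204 (array([615.7,  64.6]), array([26.8, 25.3]), 86.56) [0.07696383 0.08686759 0.09328227]
```

Emit:
{"op": "play_rows", "data": {"motion": [[-0.5, -0.1, 2, 0, 0, 0, -1], [-0.2, -0.1, 4, 0, 0, 0, -1], [0, -0.1, 5.5, 0, 0, 0, -1], [0.2, -0.1, 6.2, 0, 0, 0, -1], [0.6, -0.1, 7.3, 0, 0, 0, -1]]}}

```text
clock: 33.4
position: [0.616, 0.0758, 0.049]
tool_rot: [3.141, -0.3, 1.515]
force: [-3.5, -2.6, 4.9]
grip_width: -0.0001
finger_force: 3.3
```

Emit:
{"op": "play_rows", "data": {"motion": [[0.2, 0, 0.6, 0, 0, 0, -1], [0.3, 0, 1.2, 0, 0, 0, -1], [0.4, 0, 1.8, 0, 0, 0, -1], [0.5, 0, 2.4, 0, 0, 0, -1], [0.5, 0, 2.4, 0, 0, 0, -1]]}}

```text
clock: 33.9
position: [0.6163, 0.0879, 0.0264]
tool_rot: [-3.141, -0.3, 1.515]
force: [-0.7, -0.2, -0.1]
grip_width: 0.0001
finger_force: 0.0
```

```bash
python3 - <<'E'
from lev import *
p,R,s=tool(); print(p,s['tool_rot'],s['force'],s['moment'])
for a,gap in [(.45,0),(.6,0),(.66,0)]:
    print(a,gap,np.round(R.inv().apply(rep(a,gap)-p)*100,2))
E
```

```text
[0.6162749  0.08789377 0.02643867] [-3.14105047 -0.30036893  1.51500764] [-0.6857629  -0.24374368 -0.14760473] [-0.28596896 -0.03483625  0.01693353]
0.45 0 [ 0.04 -0.01 -0.18]
0.6 0 [-0.   -0.01  1.03]
0.66 0 [-0.07 -0.01  1.5 ]
```

Emit:
{"op": "play_rows", "data": {"motion": [[0, 0, -1, 0, 0, 0, -1], [0, 0, -3, 0, 0, 0, -1], [0, 0, -6, 0, 0, 0, -1], [0, 0, -9, 0, 0, 0, -1], [0, 0, -9, 0, 0, 0, -1]]}}

```text
clock: 34.4
position: [0.6169, 0.0597, 0.1172]
tool_rot: [3.136, -0.3, 1.514]
force: [1.0, 0.4, -0.3]
grip_width: 0.0002
finger_force: 0.0
```

```bash
python3 - <<'E'
from lev import *
print(observe()['position'])
for n in ['wrist','scene','side']:
    im,d,W=cloud(n); Q=W.reshape(-1,3); dark=im.reshape(-1,3).max(1)<70
    for lo,hi in [(.02,.045),(.045,.068),(.068,.1)]:
        m=(Q[:,0]>.59)&(Q[:,0]<.645)&(Q[:,1]>.04)&(Q[:,1]<.115)&(Q[:,2]>lo)&(Q[:,2]<hi)&dark
        t=Q[m]; print(n,lo,len(t),(rect(t),np.median(t[:,2]).round(4)) if len(t)>9 else '')
E
```

```text
[0.61690202 0.05969242 0.11719178]
wrist 0.02 324 ((array([619. ,  70.7]), array([28.5, 60.4]), 8.56), np.float64(0.0338))
wrist 0.045 0 
wrist 0.068 0 
scene 0.02 107 ((array([615.7,  68.8]), array([30.4, 58.4]), 6.16), np.float64(0.0321))
scene 0.045 0 
scene 0.068 0 
side 0.02 157 ((array([614.7,  69.8]), array([28.4, 63. ]), 8.98), np.float64(0.0318))
side 0.045 0 
side 0.068 0
```

```bash
python3 - <<'E'
from lev import *
for n in ['scene','side','wrist']:
    im,d,W=cloud(n); Q=W.reshape(-1,3); mx=im.reshape(-1,3).max(1)
    m=(Q[:,0]>.45)&(Q[:,0]<.7)&(Q[:,1]>-.33)&(Q[:,1]<-.05)&(Q[:,2]>.028)&(Q[:,2]<.055)&(mx<90)
    t=Q[m]; print(n,len(t),(rect(t),np.percentile(t[:,2],90)) if len(t)>9 else '')
    b=im.min(2).ravel()
    for lo,hi in [(.42,.455),(.48,.52),(.54,.58)]:
        t=Q[(Q[:,0]>lo)&(Q[:,0]<hi)&(Q[:,1]>.07)&(Q[:,1]<.13)&(b>130)&(Q[:,2]>.054)&(Q[:,2]<.068)]; print('  rack tab',len(t),rect(t) if len(t)>9 else '')
p,R,s=tool(); print(rel([.5714,-.1903,.16],[np.pi,0,.005]))
E
```

```text
scene 143 ((array([ 570.1, -191.8]), array([53. ,  9.1]), 0.44), np.float64(0.04169265066464596))
  rack tab 26 (array([436.6,  99.4]), array([ 5.1, 22.7]), 0.78)
  rack tab 23 (array([498.2,  94.8]), array([20.9,  6.1]), 87.21)
  rack tab 22 (array([560.4,  90.9]), array([20.2,  7.4]), 82.25)
side 114 ((array([ 572.8, -180.2]), array([245.1,  32.8]), 5.01), np.float64(0.041817504279988295))
  rack tab 31 (array([435.9,  99. ]), array([23.9,  5.7]), 82.77)
  rack tab 27 (array([499.8,  94.4]), array([20.8,  9.1]), 86.02)
  rack tab 24 (array([560.3,  92.6]), array([21.7,  4.8]), 88.83)
wrist 0 
  rack tab 223 (array([440.2,  99.1]), array([ 7. , 23.6]), 2.4)
  rack tab 241 (array([501.1,  95.1]), array([23.7,  5.8]), 87.55)
  rack tab 240 (array([562.8,  92.3]), array([23.3,  6.1]), 87.35)
(array([-22.8 ,  -2.92, -12.03]), array([-0.227, -0.24 ,  1.498]))
```

Emit:
{"op": "play_rows", "data": {"motion": [[0.9, 0, -2.8, 0, -0.06, 0, -0.3], [1.8, 0, -5.7, 0, -0.12, 0, -0.3], [2.7, 0, -8.6, 0, -0.18, 0, -0.3], [3.5, 0, -11.5, 0, -0.24, 0, -0.3], [3.5, 0, -11.5, 0, -0.3, 0, -0.3]]}}

```text
clock: 35.2
position: [0.6161, 0.0613, 0.2368]
tool_rot: [3.137, 0.001, 1.515]
force: [-0.6, 0.5, -1.0]
grip_width: 0.0299
finger_force: 0.0
```

Emit:
{"op": "play_rows", "data": {"motion": [[-4, -0.6, 0, 0, 0, 0.13, -0.3], [-9, -1.2, 0, 0, 0, 0.26, -0.3], [-14, -1.8, 0, 0, 0, 0.39, -0.3], [-19, -2.4, 0, 0, 0, 0.52, -0.3], [-25, -3.1, 0, 0, 0, 0.65, -0.3]]}}

```text
clock: 35.7
position: [0.5712, -0.178, 0.2328]
tool_rot: [-3.141, 0.0, 0.86]
force: [1.4, -0.2, 0.7]
grip_width: 0.0295
finger_force: 0.0
```

Emit:
{"op": "play_rows", "data": {"motion": [[0, 0, 0, 0, 0, 0.13, -0.3], [0, 0, 0, 0, 0, 0.26, -0.3], [0, 0, 0, 0, 0, 0.4, -0.3], [0, 0, 0, 0, 0, 0.54, -0.3], [0, 0, 0, 0, 0, 0.68, -0.3]]}}

```text
clock: 36.2
position: [0.5718, -0.1759, 0.2327]
tool_rot: [-3.141, 0.001, 0.18]
force: [-0.1, 0.9, -0.1]
grip_width: 0.0298
finger_force: 0.0
```

```bash
python3 - <<'E'
from h import *
p,R,s=tool(); print(p,s['tool_rot'],s['grip_width'],rel([.5714,-.1903,.06],[np.pi,0,.005]))
E
```

```text
[ 0.5718453  -0.17590233  0.2326542 ] [-3.14098186e+00  7.06463055e-04  1.79599661e-01] 0.029833558662140002 (array([-0.29,  1.42, 17.26]), array([-0.001,  0.001,  0.175]))
```

Emit:
{"op": "play_rows", "data": {"motion": [[-0.1, 0.5, 4, 0, 0, 0.09, -0.3], [-0.2, 1, 8, 0, 0, 0.175, -0.3], [-0.3, 1.4, 12, 0, 0, 0.175, -0.3], [-0.3, 1.4, 15, 0, 0, 0.175, -0.3], [-0.3, 1.4, 17.3, 0, 0, 0.175, -0.3]]}}

```text
clock: 36.7
position: [0.5706, -0.19, 0.0576]
tool_rot: [-3.141, 0.002, 0.01]
force: [0.3, -0.1, -0.4]
grip_width: 0.0302
finger_force: 0.0
```

Emit:
{"op": "play_rows", "data": {"motion": [[0, 0, 0, 0, 0, 0, -0.3], [0, 0, 0, 0, 0, 0, -0.3], [0, 0, 0, 0, 0, 0, -0.3], [0, 0, 0, 0, 0, 0, -0.3], [0, 0, 0, 0, 0, 0, -0.3]]}}

```text
clock: 37.2
position: [0.572, -0.1908, 0.0611]
tool_rot: [3.141, -0.001, 0.01]
force: [-0.7, 0.3, 0.5]
grip_width: 0.0302
finger_force: 0.0
```

```bash
python3 - <<'E'
from h import *
p,R,im,Q,b=panelview(); T=R.inv().apply(Q-p)*1000
m=np.isfinite(T).all(1)&(Q[:,2]>.036)&(Q[:,2]<.048)&(abs(T[:,1])<40)&(abs(T[:,0])<60)
t=T[m]; print(len(t),rect(t/1000),np.percentile(t,[2,98],axis=0).round(1),np.median(Q[m][:,2]))
print(rel([.5714,-.1903,-.004],[np.pi,0,.005]))
E
```

```text
TCP [ 0.572  -0.1908  0.0611] [ 3.141e+00 -1.000e-03  1.000e-02] [-0.7  0.3  0.5]
1141 (array([2.8, 0.6]), array([54.6,  9.6]), 0.28) [[-22.7  -4.2  16.9]
 [ 29.1   5.2  22.3]] 0.042487095692234425
(array([-0.06, -0.05,  6.49]), array([ 0.   , -0.001,  0.005]))
```

Emit:
{"op": "play_rows", "data": {"motion": [[0, -0.05, 2, 0, 0, 0, -0.3], [0, -0.05, 4, 0, 0, 0, -0.3], [0, -0.05, 5.8, 0, 0, 0, -0.3], [0, -0.05, 6.5, 0, 0, 0, -0.3], [0, -0.05, 6.5, 0, 0, 0, -0.3]]}}

```text
clock: 37.75
position: [0.5712, -0.1898, -0.0055]
tool_rot: [-3.141, 0.001, 0.01]
force: [0.6, -0.0, 0.7]
grip_width: 0.03
finger_force: 0.0
```

Emit:
{"op": "play_rows", "data": {"motion": [[0, 0, 0, 0, 0, 0, -1], [0, 0, 0, 0, 0, 0, -1], [0, 0, 0, 0, 0, 0, -1], [0, 0, 0, 0, 0, 0, -1], [0, 0, 0, 0, 0, 0, -1]], "squeeze": 70}}

```text
clock: 38.25
position: [0.5722, -0.1901, -0.0039]
tool_rot: [3.141, -0.001, 0.01]
force: [-1.0, 0.4, 7.0]
grip_width: 0.0084
finger_force: 69.3
```

Emit:
{"op": "play_rows", "data": {"motion": [[0, 0, -1, 0, 0, 0, -1], [0, 0, -4, 0, 0, 0, -1], [0, 0, -8, 0, 0, 0, -1], [0, 0, -12, 0, 0, 0, -1], [0, 0, -17, 0, 0, 0, -1]]}}

```text
clock: 38.75
position: [0.5706, -0.1899, 0.1667]
tool_rot: [-3.141, 0.002, 0.01]
force: [0.5, -0.8, -1.8]
grip_width: 0.0087
finger_force: 68.4
```

```bash
python3 - <<'E'
from h import *
p,R,s=tool(); print(p,s['tool_rot'],s['grip_width'],s['finger_force'],rel([.488,.2296,.2],[np.pi,0,1.505]))
E
```

```text
[ 0.57063492 -0.18986739  0.16671018] [-3.14099931e+00  1.52231779e-03  1.01163172e-02] 0.008726557095752947 68.39835405349731 (array([ -7.84, -42.03,  -3.29]), array([-2.000e-03,  1.000e-03, -1.495e+00]))
```

Emit:
{"op": "play_rows", "data": {"motion": [[-1, -4, -1, 0, 0, -0.13, -1], [-2, -8, -2, 0, 0, -0.26, -1], [-3, -12, -3, 0, 0, -0.39, -1], [-4, -16, -4, 0, 0, -0.52, -1], [-5, -20, -4, 0, 0, -0.65, -1]]}}

```text
clock: 39.25
position: [0.5193, 0.0108, 0.2071]
tool_rot: [3.14, -0.001, 0.665]
force: [0.8, 0.5, -2.9]
grip_width: 0.0084
finger_force: 68.5
```

```bash
python3 - <<'E'
from h import *
p,R,s=tool(); print(p,s['tool_rot'],s['grip_width'],s['finger_force'],rel([.488,.2303,.2],[np.pi,0,1.505]))
E
```

```text
[0.51934968 0.01084752 0.2071039 ] [ 3.13954669e+00 -1.11250670e-03  6.65016904e-01] 0.008380069847698486 68.5362446308136 (array([ 11.07, -19.2 ,   0.68]), array([ 0.002, -0.   , -0.84 ]))
```

Emit:
{"op": "play_rows", "data": {"motion": [[2.2, -4, 0, 0, 0, -0.14, -1], [4.4, -8, 0, 0, 0, -0.28, -1], [6.6, -12, 0, 0, 0, -0.42, -1], [9, -16, 0, 0, 0, -0.56, -1], [11.1, -19.2, 0, 0, 0, -0.7, -1]]}}

```text
clock: 39.75
position: [0.4888, 0.2313, 0.2062]
tool_rot: [3.141, -0.0, 1.367]
force: [0.0, 0.1, -1.5]
grip_width: 0.0084
finger_force: 68.5
```

Emit:
{"op": "play_rows", "data": {"motion": [[0, 0, 0, 0, 0, -0.14, -1], [0, 0, 0, 0, 0, -0.14, -1], [0, 0, 0, 0, 0, -0.14, -1], [0, 0, 0, 0, 0, -0.14, -1], [0, 0, 0, 0, 0, -0.14, -1]]}}

```text
clock: 40.25
position: [0.49, 0.2283, 0.2054]
tool_rot: [3.141, 0.0, 1.496]
force: [-0.7, 0.1, -1.3]
grip_width: 0.0089
finger_force: 68.6
```

```bash
python3 - <<'E'
from h import *
p,R,s=tool(); print(p,s['tool_rot'],s['grip_width'],s['finger_force'],rel([.488,.2303,.085],[np.pi,0,1.505]))
p,R,im,Q,b=panelview(); T=R.inv().apply(Q-p)*1000
m=np.isfinite(T).all(1)&(abs(Q[:,2]-(p[2]+.017))<.006)&(abs(T[:,1])<105)&(abs(T[:,0])<80)
t=T[m]; print(len(t),rect(t/1000))
im,d,W=cloud('scene'); Q=W.reshape(-1,3)
m=(Q[:,0]>.36)&(Q[:,0]<.61)&(Q[:,1]>.13)&(Q[:,1]<.32)&(abs(Q[:,2]-.086)<.005); print('bin rim scene',m.sum(),rect(Q[m]) if m.sum()>9 else '')
im,d,W=cloud('side'); Q=W.reshape(-1,3)
for k in range(2):
    m=(Q[:,0]>.36)&(Q[:,0]<.63)&(Q[:,1]>.13)&(Q[:,1]<.33)&(abs(Q[:,2]-[.086,p[2]+.017][k])<.005); print('rim/lid side',m.sum(),rect(Q[m]) if m.sum()>9 else '')
E
```

```text
[0.48999666 0.22830745 0.20543773] [3.14109349e+00 4.72324705e-04 1.49631619e+00] 0.008905329477730272 68.56997966766357 (array([ 0.19, -0.22, 12.04]), array([ 0.   ,  0.   , -0.009]))
TCP [0.49   0.2283 0.2054] [3.141 0.    1.496] [-0.7  0.1 -1.3]
54451 (array([0.7, 0.9]), array([192.4, 123.6]), 89.95)
bin rim scene 977 (array([485.7, 228.6]), array([130.4, 196.9]), 86.93)
rim/lid side 1249 (array([486.1, 229.7]), array([127.8, 198.1]), 86.39)
rim/lid side 4913 (array([489.8, 228.7]), array([124.6, 194.4]), 85.67)
```

Emit:
{"op": "play_rows", "data": {"motion": [[0.1, -0.1, 3, 0, 0, -0.01, -1], [0.2, -0.25, 6, 0, 0, -0.01, -1], [0.2, -0.25, 9, 0, 0, -0.01, -1], [0.2, -0.25, 11, 0, 0, -0.01, -1], [0.2, -0.25, 11.9, 0, 0, -0.01, -1]]}}

```text
clock: 40.9
position: [0.4867, 0.2309, 0.0846]
tool_rot: [-3.14, 0.001, 1.509]
force: [-0.4, 0.4, -1.1]
grip_width: 0.0086
finger_force: 68.5
```

Emit:
{"op": "play_rows", "data": {"motion": [[0, 0, 0, 0, 0, 0, -1], [0, 0, 0, 0, 0, 0, -1], [0, 0, 0.3, 0, 0, 0, -1], [0, 0, 0.6, 0, 0, 0, -1], [0, 0, 0.6, 0, 0, 0, -1]]}}

```text
clock: 41.4
position: [0.4874, 0.2312, 0.0802]
tool_rot: [3.141, 0.0, 1.509]
force: [0.2, 0.5, -1.9]
grip_width: 0.0084
finger_force: 68.5
```

```bash
python3 - <<'E'
from h import *
p,R,s=tool(); print(p,s['tool_rot'],s['force'],rel([.4877,.2300,.074],[np.pi,0,1.507]))
E
```

```text
[0.48739847 0.23121141 0.08021219] [3.14145249e+00 8.71886685e-05 1.50948996e+00] [ 0.21237846  0.54696683 -1.86514822] (array([-0.12,  0.04,  0.62]), array([0.   , 0.   , 0.002]))
```

Emit:
{"op": "play_rows", "data": {"motion": [[-0.1, 0, 0, 0, 0, 0, -1], [-0.1, 0, 0.2, 0, 0, 0, -1], [-0.1, 0, 0.4, 0, 0, 0, -1], [-0.1, 0, 0.5, 0, 0, 0, -1], [-0.1, 0, 0.5, 0, 0, 0, -1]]}}

```text
clock: 41.9
position: [0.4872, 0.2303, 0.0752]
tool_rot: [-3.142, 0.0, 1.51]
force: [-0.6, -0.5, 0.7]
grip_width: 0.0087
finger_force: 69.2
```

Emit:
{"op": "play_rows", "data": {"motion": [[0, 0, 0.05, 0, 0, 0, -1], [0, 0, 0.1, 0, 0, 0, -1], [0, 0, 0.1, 0, 0, 0, -1], [0, 0, 0.1, 0, 0, 0, -1], [0, 0, 0.1, 0, 0, 0, -1]]}}

```text
clock: 42.4
position: [0.4873, 0.2305, 0.0748]
tool_rot: [3.141, 0.0, 1.51]
force: [-3.9, -2.6, 12.7]
grip_width: 0.0084
finger_force: 70.6
```

Emit:
{"op": "play_rows", "data": {"motion": [[0, 0, -0.1, 0, 0, 0, -0.4], [0, 0, -0.1, 0, 0, 0, -0.4], [0, 0, -0.1, 0, 0, 0, -0.4], [0, 0, -3, 0, 0, 0, -0.4], [0, 0, -7, 0, 0, 0, -0.4]]}}

```text
clock: 42.9
position: [0.4863, 0.23, 0.1437]
tool_rot: [-3.139, 0.001, 1.51]
force: [1.3, -0.6, 1.5]
grip_width: 0.0256
finger_force: 0.0
```

Emit:
{"op": "play_rows", "data": {"motion": [[-4, 0, -4, 0, 0, 0, -0.4], [-8, 0, -8, 0, 0, 0, -0.4], [-12, 0, -10, 0, 0, 0, -0.4], [-16, 0, -12, 0, 0, 0, -0.4], [-20, 0, -12, 0, 0, 0, -0.4]]}}

```text
clock: 43.4
position: [0.4757, 0.0293, 0.2665]
tool_rot: [3.138, 0.0, 1.51]
force: [2.1, -0.1, -0.8]
grip_width: 0.0254
finger_force: 0.0
```

Emit:
{"op": "play_rows", "data": {"motion": [[-5, 0, 0, 0, 0, 0, -0.4], [-10, 0, 0, 0, 0, 0, -0.4], [-12, 0, 0, 0, 0, 0, -0.4], [-12, 0, 0, 0, 0, 0, -0.4], [-12, 0, 0, 0, 0, 0, -0.4]]}}

```text
clock: 43.9
position: [0.4677, -0.0889, 0.2642]
tool_rot: [3.142, -0.0, 1.509]
force: [-0.1, 1.6, 0.3]
grip_width: 0.0256
finger_force: 0.0
```

```bash
python3 - <<'E'
from lev import *
print(observe()['position'])
for n in ['scene','side']:
    im,d,W=cloud(n); Q=W.reshape(-1,3); b=im.min(2).ravel(); mx=im.reshape(-1,3).max(1)
    m=(Q[:,0]>.36)&(Q[:,0]<.63)&(Q[:,1]>.13)&(Q[:,1]<.33)&(abs(Q[:,2]-.0905)<.006); t=Q[m]
    if len(t)>50: print(n,'lid',len(t),rect(t),np.median(t[:,2]),'slopes',np.linalg.lstsq(np.c_[t[:,:2],np.ones(len(t))],t[:,2],rcond=None)[0].round(3))
    m=(Q[:,0]>.36)&(Q[:,0]<.63)&(Q[:,1]>.13)&(Q[:,1]<.33)&(Q[:,2]>.111)&(Q[:,2]<.13); t=Q[m]
    if len(t)>9: print(n,'handle',rect(t),np.percentile(t[:,2],95))
    for lo,hi in [(.42,.455),(.48,.52),(.54,.58)]:
        t=Q[(Q[:,0]>lo)&(Q[:,0]<hi)&(Q[:,1]>.07)&(Q[:,1]<.13)&(b>130)&(Q[:,2]>.054)&(Q[:,2]<.068)]; print('  rack tab',len(t),rect(t) if len(t)>9 else '')
    t=Q[(Q[:,0]>.59)&(Q[:,0]<.645)&(Q[:,1]>.04)&(Q[:,1]<.115)&(Q[:,2]>.02)&(Q[:,2]<.1)&(mx<70)]; print('lever pad',len(t),np.median(t[:,2]) if len(t) else '')
    save('f_%s.png'%n,im)
E
```

```text
[ 0.46770135 -0.08885822  0.26421268]
scene lid 2274 (array([485. , 228.4]), array([129.6, 194.3]), 86.85) 0.08943406908996096 slopes [0.003 0.008 0.086]
scene handle (array([484.4, 228.7]), array([10.8, 51.3]), 0.09) 0.12027030040017198
  rack tab 26 (array([437.1,  98.8]), array([23.5,  6.6]), 82.57)
  rack tab 24 (array([498.9,  94.6]), array([ 6.6, 21.2]), 2.1)
  rack tab 22 (array([561.3,  91. ]), array([22.8,  6.1]), 87.66)
lever pad 98 0.03189966235562388
side lid 4922 (array([485.5, 229.4]), array([127. , 195.9]), 86.38) 0.09019094063661623 slopes [-0.003  0.006  0.09 ]
side handle (array([485.5, 230.1]), array([55.1, 12.3]), 87.77) 0.1211128976128569
  rack tab 30 (array([435.8,  99. ]), array([24. ,  6.3]), 81.59)
  rack tab 26 (array([497.7,  94.4]), array([ 7.2, 21.4]), 4.13)
  rack tab 23 (array([560. ,  92.5]), array([21.5,  5. ]), 81.7)
lever pad 152 0.03200465429099687
```

View pics/f_scene.png

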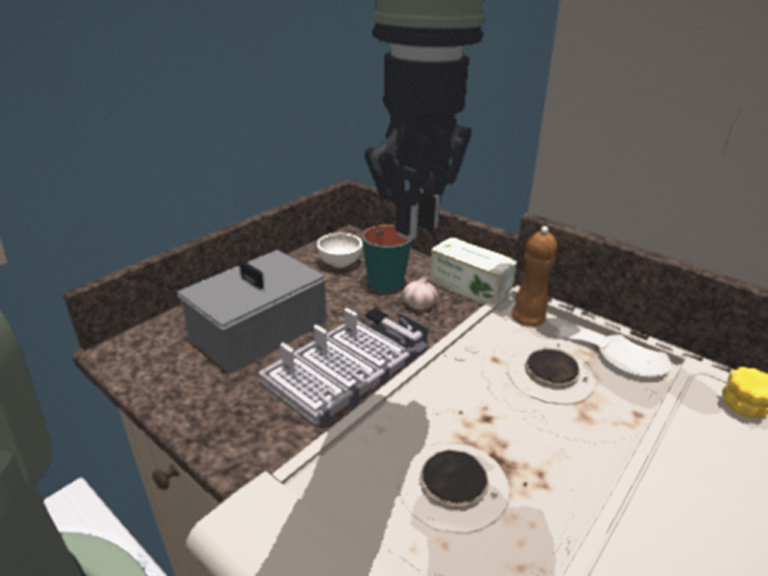

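The lid sits level on the bin (handle at (252,274), same height as at the start). All three panels lie in the rack with tabs at (288,355), (320,337) and (350,320), and the lever is down at (378,318). Mug, garlic and bowl are where they were.

```bash
python3 -c "
from workcell import bot
print(bot.job_done())"
```

```text
the job is handed in; nothing more can be done
None
```

I handed the job in: by the last camera check all three panels are flat in the rack, the clamp lever is snapped down and the lid is level on the bin, but the hand-in returned no verdict, and reaching for the first tab I briefly pressed on the bin with about 78 N at the wrist (limits: 40 N for the arm or gripper body, 120 N for the wrist).

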